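# Reload a sample magazine behind a sprung retaining bar

### The job

Reload the sample magazine. First wedge its sprung blue bar open by laying the short steel post between the red stop and the bar's foot; with the bar propped, move the used tin from the magazine into the blue tray and put each fresh tin from the bench into a pocket of its own, upright and right down. Then take the post out so that the bar springs fully shut over the tins, put the post in the blue tray as well, and leave the spanner, caliper and adapter plate alone.

Things in the scene. Friction and masses are not known exactly. Their poses are not given: they have to be found in the camera images.
- fresh_1_c (a point): centre (half-way up) of a fresh sample tin: a closed cream plastic tin, round, 34 mm across its lid (the top 12 mm) and 32 mm below it, 31 mm high, about 50 g, standing upright on the bench; z is its axis, up. Three or four of the four fresh tins are present
- used_1_c (a point): centre (half-way up) of the used sample tin, which looks just like a fresh one (34 mm across, 31 mm high, about 50 g) but stands in pocket 1 of the magazine at the start. Only one of the four used tins is present
- pocket_1 (a point): centre of the floor of pocket 1, a square pocket 40 x 40 mm, 11 mm deep, in the magazine's aluminium block; floor 6 mm, block top 17 mm above the bench, so a tin in it stands out 20 mm. Its y axis: along the row, pockets 60 mm apart, pocket 4 at the +y end next to the prop station; x axis: the way the bar opens; z up
- fresh_2_c (a point): centre (half-way up) of a fresh sample tin: a closed cream plastic tin, round, 34 mm across its lid (the top 12 mm) and 32 mm below it, 31 mm high, about 50 g, standing upright on the bench; z is its axis, up. Three or four of the four fresh tins are present
- used_2_c (a point): centre (half-way up) of the used sample tin, which looks just like a fresh one (34 mm across, 31 mm high, about 50 g) but stands in pocket 2 of the magazine at the start. Only one of the four used tins is present
- pocket_2 (a point): centre of the floor of pocket 2, a square pocket 40 x 40 mm, 11 mm deep, in the magazine's aluminium block; floor 6 mm, block top 17 mm above the bench, so a tin in it stands out 20 mm. Its y axis: along the row, pockets 60 mm apart, pocket 4 at the +y end next to the prop station; x axis: the way the bar opens; z up
- fresh_3_c (a point): centre (half-way up) of a fresh sample tin: a closed cream plastic tin, round, 34 mm across its lid (the top 12 mm) and 32 mm below it, 31 mm high, about 50 g, standing upright on the bench; z is its axis, up. Three or four of the four fresh tins are present
- used_3_c (a point): centre (half-way up) of the used sample tin, which looks just like a fresh one (34 mm across, 31 mm high, about 50 g) but stands in pocket 3 of the magazine at the start. Only one of the four used tins is present
- pocket_3 (a point): centre of the floor of pocket 3, a square pocket 40 x 40 mm, 11 mm deep, in the magazine's aluminium block; floor 6 mm, block top 17 mm above the bench, so a tin in it stands out 20 mm. Its y axis: along the row, pockets 60 mm apart, pocket 4 at the +y end next to the prop station; x axis: the way the bar opens; z up
- fresh_4_c (a point): centre (half-way up) of a fresh sample tin: a closed cream plastic tin, round, 34 mm across its lid (the top 12 mm) and 32 mm below it, 31 mm high, about 50 g, standing upright on the bench; z is its axis, up. Three or four of the four fresh tins are present
- used_4_c (a point): centre (half-way up) of the used sample tin, which looks just like a fresh one (34 mm across, 31 mm high, about 50 g) but stands in pocket 4 of the magazine at the start. Only one of the four used tins is present
- pocket_4 (a point): centre of the floor of pocket 4, a square pocket 40 x 40 mm, 11 mm deep, in the magazine's aluminium block; floor 6 mm, block top 17 mm above the bench, so a tin in it stands out 20 mm. Its y axis: along the row, pockets 60 mm apart, pocket 4 at the +y end next to the prop station; x axis: the way the bar opens; z up
- magazine: the sample magazine, fixed: a dark base plate 145 x 320 x 6 mm with an aluminium block that has a row of four pockets, a blue sprung bar across them, and at the row's +y end a prop station (deck and red stop). Origin 20 mm to +x of the middle of the row, on the underside; axes as the pockets'
- retaining_bar (a joint): the blue bar, 22 mm wide, 41 to 47 mm above the bench. 0 = shut, over the middle of the pockets and 4 mm above the tins, so none can go in or out. Pushed along the pockets' +x it grows (m), to 0.054 at most; the spring pushes back with 2.4 N (shut) to 5.6 N and shuts it when let go. Wedged by the post it reads 0.044, its front edge 33 mm behind the pocket centres
- bar_foot (a point): centre of the flat front face (42 mm wide, from 11 to 41 mm above the bench) of the blue foot under the bar's +y end, where the post bears; it faces the pockets' -x and moves with the bar. Pushed along +x, with the post level above the stop, it opens the bar; once the post's tail has passed the stop the post can be lowered to the deck
- prop_seat (a point): the wedged post's centre: lying along x on a flat deck without side walls (deck 10 mm above the bench, 6.5 mm below this point), between the red stop (face 25 mm to -x, 20 mm thick, 46 mm wide, top 22 mm above the bench) and the bar's foot. Axes as the pockets'; pocket 4 is 65 mm off in -y. Stop to foot: 6 mm with the bar shut, 50 mm with the post in
- post_c (a point): centre of the short steel optical post, the prop: a plain bar 13 mm across and 50 mm long, 45 g, lying on the cart in front of the magazine; its y axis is its length, z up
- tray_in (a point): centre of the inner floor of the loose blue parts tray, 85 mm (its x) by 130 mm (its y) outside, 28 mm high, inner floor 2 mm above its underside, walls about 2 mm, a few screws moulded on the floor; z up
- spanner: open steel spanner 187 mm long (its y), 28 mm wide, 8 mm thick, lying on the bench between tins and tray; origin at the centre of its underside; to be left alone
- caliper: digital caliper 230 mm long (its y), 70 mm wide, 10 mm thick, left of the tray; origin at the centre of its underside; to be left alone
- adapter_plate: square aluminium adapter plate 62 x 62 x 10 mm on the front right corner of the cart; origin at the centre of its underside; to be left alone
- box_b: small brown wooden box, fixed, 82 mm (its x) by 88 mm (its y), 52 mm high, on the bench behind the tins; origin at the centre of its underside

How it is judged:
By the outcome, as a careful person would: the job done as asked, in the order asked, and still so for the second after the job is handed in, with the robot touching nothing.
Of used_tin_1, used_tin_2, used_tin_3, used_tin_4 only 1 to 1 are there at a start; the rules pass over those that are not, and their reading is None.
Of fresh_tin_1, fresh_tin_2, fresh_tin_3, fresh_tin_4 only 3 to 4 are there at a start; the rules pass over those that are not, and their reading is None.
At some moment in a run one of fresh_tin_1, fresh_tin_2, fresh_tin_3, fresh_tin_4 may be knocked a few centimetres aside while the robot is not near it.
It also fails if it takes over 208 s, if anything falls off the work surface, if the arm or the gripper's body presses on something with over 40 N, if the wrist force passes 120 N, or if a joint passes its speed limit or range.

### The arm

A 7-joint arm with a two-finger parallel gripper is mounted at the origin on a cart in front of the work surface, level with it; the furniture and walls round the work are solid. World frame = base frame: x ahead of the robot, y to its left, z up, the work surface at z = 0. Lengths are in m, angles in rad, forces in N, time in s.
With the tool pointing down it reaches from about 0.425 to 0.925 m from the base axis. Payload 6.8 kg.
Tool frame: the origin (TCP) lies on the centre line of the jaws, within the pads' length; the fingertips stand 8 mm ahead of it and the grasp point (between the pads) lies 11 mm behind it (bot.tips_ahead is the distance from the TCP to the fingertips, in m); z points along the fingers, y is the line along which they close (so a half turn about z gives the same grasp; the last joint's range is limited). The gripper opens to 85 mm and grips with 20 to 120 N. Pads are 22 mm wide; open, the fingers measure 114 mm over their backs; the gripper's body (76 mm by 85 mm) begins 54 mm behind the grasp point. The pads swing forward as they close: fully open they stand 13 mm farther back than shut.
Start: joints at [1.091, 0.477, 0.022, 1.555, -0.011, 1.109, -0.083], TCP at [0.245, -0.629, 0.239] pointing down, gripper open.
Joint ranges: [-2.96, 2.96], [-0.34, 2.1], [-1.41, 1.46], [0.24, 2.44], [-1.37, 4.51], [0.17, 1.92], [-2.96, 2.96]. Speed limits (rad/s): [2.39, 2.39, 3.14, 3.14, 3.14, 3.14, 3.14].

### API

Orientations are given as a unit quaternion [w, x, y, z].
In Python, from station import bot gives the robot as it stands.
- The arm moves only by the tool send_rows, never from a script. Its argument "deltas" is text: rows parted by semicolons, each of 4 numbers parted by spaces: the shift along the tool's x, y, z in m, then the turn about the tool's z in degrees. In form: x y z spin; .... A call has 1 to 5 rows; each row is the pose to reach, as a shift and turn from the pose commanded when the call began, along the tool's axes at that moment; what a row does not reach only later rows make up. A row lasts 1/10 s, in which the tool goes at most 50 mm and 8.59 degrees, less where a joint would pass 70% of its speed; a pose out of reach is approached as far as the arm can. A call with a gripper value outside its range is refused whole. "claw" is the opening, from 0 (shut) to 1 (fully open), set as the call begins (left out, the last holds). The fingers move at their own pace and stop on an object; "force" is the grip in N (left out, the last holds). Time passes only in rows, so rows that repeat a pose let the fingers close. It gives the time, the measured TCP pose, the force, the opening and the grip force at its end, in the units of the state.
- bot.get_obs(): the state, without advancing time (a new reading comes with each control period).
- bot.read_camera(name): name is "scene" or "top" or "wrist"; returns a dict with "img" (400x640x3 uint8, red, green, blue), "depth" (400x640 float32, m along the optical axis (not along the pixel's ray), 0 where there is no reading), "fx", "fy", "cx", "cy" (pixels), "camera_from_world" (4x4, takes a point from world to camera coordinates). Camera axes: x right, y up, looking along -z (the intrinsics and any distortion apply to the point x, -y, -z); pixel columns grow to the right and rows downward; lengths in m; the calibration is good to about 2 mm. A picture is of the moment at which its call begins.
- bot.hand_in(): hands the job in; it is judged then, once.
Trained networks look in a picture, given as the dict that the camera call returned (one of the last four; its "shot" number tells which), for a name from the list of things; names that differ only in an ending like _2 or _b are one class to them, and where a whole thing is asked for, a point or a joint stands for the part that bears it (a point fixed in the world has none). Each returns a list of dicts, best first, with "confidence" (0 to 1); they miss things now and then, are a little off and sometimes report something else, mostly with a low value. They report only what shows in the picture. A call takes as long as a camera call.
- bot.masks_of(picture, query): "mask" (400x640 bool, what is visible of it).
- bot.landmark_of(picture, query): "xyz" ([x, y, z] in m, in world coordinates, good to about 4 mm: a listed point, or the origin of a listed thing).
The state is a dict: "t": time; "q": joint angles; "joint_vel": joint speeds; "joint_torque": joint torques, N m; "eef_pos": TCP position; "tool_rot": TCP orientation; "contact_force": force on the tool from outside, world axes, zero at the start; "torque": the same for the moment, N m; "gripper_width": opening from 0.0 (shut) to 1.0 (fully open); "grasp_force": force on a finger pad.
Only numpy, scipy, OpenCV 4.12 (cv2) and the standard library are available. Lean on these libraries where they do the work, as an engineer would, in place of code of your own. Each camera call takes 0.05 s, during which the arm holds its last target. There are 200 camera calls.

## Working session

There is one attempt and no reset: what is moved stays moved. The work goes in short steps, Python scripts to look and compute and a tool call to move; the robot and the scene stay as the last step left them, time stands still between calls to the robot, and variables do not carry over. Pictures are saved under pics/ and viewed, at most 14 in all, crops included, and the job is handed in when it is done.

Besides the shell and the picture viewer there is one more tool, called after "Emit:" as a command line: name --argument value ..., lists and objects as JSON in quotes. send_rows: Moves the arm, as the interface text tells. Its arguments: {"type":"object","properties":{"deltas":{"type":"string"},"claw":{"type":"number"},"force":{"type":"number"}},"required":["deltas"]}

```bash
mkdir -p pics; cat > h.py <<'E'
import numpy as np, cv2
from station import bot
def snap(cam,fn=None):
    p=bot.read_camera(cam)
    if fn: cv2.imwrite('pics/'+fn+'.png',cv2.cvtColor(p['img'],cv2.COLOR_RGB2BGR))
    return p
def world(p,u,v,d=None):
    d=p['depth'][int(v),int(u)] if d is None else d
    c=np.array([(u-p['cx'])/p['fx']*d,-(v-p['cy'])/p['fy']*d,-d,1])
    return (np.linalg.inv(p['camera_from_world'])@c)[:3]
def pix(p,X):
    c=p['camera_from_world']@np.append(X,1); return p['cx']+p['fx']*c[0]/-c[2], p['cy']-p['fy']*c[1]/-c[2]
def cloud(p):
    v,u=np.mgrid[:400,:640]; d=p['depth']
    c=np.stack([(u-p['cx'])/p['fx']*d,-(v-p['cy'])/p['fy']*d,-d,np.ones_like(d)],-1)
    return (c@np.linalg.inv(p['camera_from_world']).T)[...,:3]
E
python3 - <<'E'
from h import *
np.set_printoptions(precision=4,suppress=True)
o=bot.get_obs();print(o['t'],o['eef_pos'],o['tool_rot'],o['gripper_width'],o['contact_force'])
for cam in('scene','top'):
    p=snap(cam,cam+'0');print(cam,p['fx'],np.linalg.inv(p['camera_from_world'])[:3,3])
    for q in ['fresh_1_c','used_1_c','pocket_1','pocket_4','magazine','bar_foot','prop_seat','post_c','tray_in','spanner','box_b','adapter_plate','caliper']:
        print(q,[(np.round(r['xyz'],3).tolist(),round(float(r['confidence']),2)) for r in bot.landmark_of(p,q)][:6])
E
```

```text
0.0 [ 0.245  -0.6283  0.2383] [-0.0009  0.9828  0.1848 -0.0002] 1.001160055919257 [ 0.2239 -0.5469  0.2578]
scene 370.0496683312718 [-0.4764  0.6061  0.6945]
fresh_1_c [([0.511, 0.14, 0.016], 0.47)]
used_1_c [([0.521, -0.322, 0.026], 0.5)]
pocket_1 [([0.536, -0.202, 0.009], 0.83), ([0.53, -0.259, 0.011], 0.77), ([0.525, -0.322, 0.001], 0.65), ([0.534, -0.141, 0.006], 0.57)]
pocket_4 [([0.536, -0.202, 0.009], 0.83), ([0.53, -0.259, 0.011], 0.77), ([0.525, -0.322, 0.001], 0.65), ([0.534, -0.141, 0.006], 0.57)]
magazine [([0.553, -0.206, -0.001], 0.69)]
bar_foot [([0.512, -0.074, 0.032], 0.8), ([0.523, -0.32, 0.027], 0.61), ([0.525, -0.32, 0.006], 0.16)]
prop_seat [([0.535, -0.073, 0.012], 0.57)]
post_c [([0.388, -0.183, 0.006], 0.56), ([0.547, 0.555, 0.001], 0.18)]
tray_in [([0.539, 0.4, 0.002], 0.75), ([0.676, 0.204, 0.003], 0.69)]
spanner [([0.549, 0.31, -0.0], 0.69)]
box_b [([0.535, -0.14, 0.005], 0.62), ([0.673, 0.203, 0.002], 0.58), ([0.54, 0.4, 0.002], 0.34)]
adapter_plate []
caliper [([0.55, 0.556, -0.002], 0.68)]
top 405.73451645940054 [0.3776 0.0779 1.2531]
fresh_1_c [([0.507, 0.14, 0.015], 0.53)]
used_1_c []
pocket_1 [([0.529, -0.323, 0.003], 0.94), ([0.537, -0.141, 0.008], 0.92), ([0.533, -0.208, 0.005], 0.87), ([0.529, -0.259, 0.005], 0.71)]
pocket_4 [([0.529, -0.323, 0.003], 0.94), ([0.537, -0.141, 0.008], 0.92), ([0.533, -0.208, 0.005], 0.87), ([0.529, -0.259, 0.005], 0.71)]
magazine [([0.553, -0.206, -0.0], 0.7)]
bar_foot [([0.514, -0.075, 0.032], 0.83), ([0.546, 0.308, 0.0], 0.71)]
prop_seat [([0.536, -0.077, 0.017], 0.62), ([0.553, -0.207, -0.001], 0.46)]
post_c [([0.39, -0.191, 0.004], 0.48)]
tray_in [([0.539, 0.4, -0.001], 0.95), ([0.549, 0.306, -0.0], 0.41)]
spanner [([0.547, 0.307, -0.002], 0.71)]
box_b [([0.676, 0.208, 0.002], 0.8), ([0.518, -0.073, 0.03], 0.57), ([0.529, -0.259, 0.004], 0.32)]
adapter_plate [([0.367, -0.359, -0.001], 0.91)]
caliper [([0.547, 0.553, -0.002], 0.68)]
```

View pics/scene0.png

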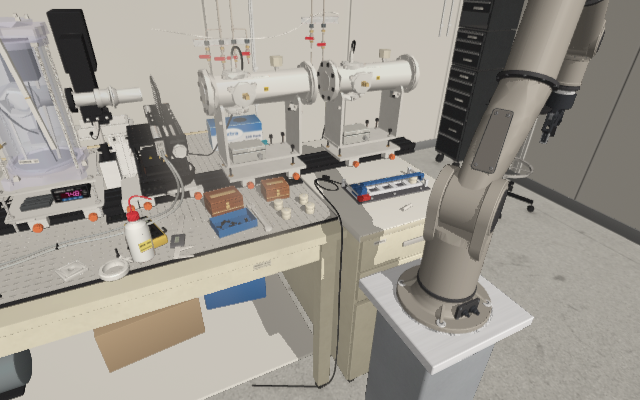

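View pics/top0.png

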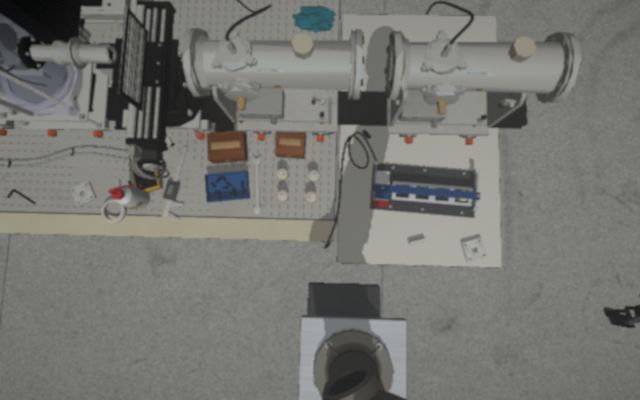

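The scene shows the four fresh tins around (283–313, 174–196) in the top view. The post is at (416,238), the blue bar is across the magazine at (425,190), and the tray is at (227,186). I'll move over the magazine for a close look.

Emit:
send_rows --deltas "0.034 -0.033 -0.012 0; 0.068 -0.066 -0.024 0; 0.102 -0.1 -0.036 0; 0.136 -0.132 -0.048 0; 0.17 -0.164 -0.06 0"

```text
t: 1.9
eef_pos: [0.3446, -0.4126, 0.3]
tool_rot: [0.0, 0.983, 0.185, 0.0]
contact_force: [0.8, 0.0, -0.4]
gripper_width: 0.998
grasp_force: 0.0
```

Emit:
send_rows --deltas "0.034 -0.033 0 5; 0.068 -0.066 0 10; 0.102 -0.1 0 15; 0.136 -0.132 0 21.3; 0.136 -0.132 0 21.3"

```text
t: 2.4
eef_pos: [0.4259, -0.2353, 0.2998]
tool_rot: [-0.001, 1.0, 0.003, 0.001]
contact_force: [-0.2, 1.0, 0.8]
gripper_width: 1.006
grasp_force: 0.0
```

```bash
cat >> h.py <<'E'
def yaw(o=None):
    o=o or bot.get_obs(); w,x,y,z=o['tool_rot']
    return np.arctan2(2*(x*y+w*z),1-2*(y*y+z*z))
def to(X,yw=None):
    "tool-frame shift to world X, spin (deg) to tool yaw yw (deg)"
    o=bot.get_obs(); a=yaw(o); d=np.array(X)-o['eef_pos']; c,s=np.cos(a),np.sin(a)
    r=[c*d[0]+s*d[1], s*d[0]-c*d[1], -d[2], 0 if yw is None else np.rad2deg(a)-yw]
    print('move',np.round(r,4)); return r
E
python3 - <<'E'
from h import *
np.set_printoptions(precision=4,suppress=True)
o=bot.get_obs();print(o['t'],o['eef_pos'],np.rad2deg(yaw(o)),bot.tips_ahead,o['q'],o['contact_force'])
p=snap('wrist','w1')
print(np.linalg.inv(p['camera_from_world']))
for q in ['used_1_c','pocket_1','magazine','bar_foot','prop_seat','post_c']:
    print(q,[(np.round(r['xyz'],4).tolist(),round(float(r['confidence']),2),np.round(pix(p,r['xyz']))) for r in bot.landmark_of(p,q)][:5])
for m in bot.masks_of(p,'post_c')[:1]:
    C=cloud(p)[m['mask']]; C=C[(C[:,2]>0.004)&(C[:,2]<.03)]; mm=C[:,:2].mean(0); w,v=np.linalg.eigh(np.cov((C[:,:2]-mm).T)); print(m['confidence'],mm,v[:,1],np.sqrt(w),C[:,2].max(),len(C))
    print(cv2.minAreaRect(C[:,:2].astype('f4')*1000))
E
```

```text
2.4 [ 0.4259 -0.2353  0.2998] 0.3885462278333155 0.008 [ 0.5519  0.1162 -0.1889  1.9072  0.0216  1.1191 -1.2092] [-0.1657  0.9748  0.8047]
[[ 0.007   0.9457  0.3251  0.5108]
 [-1.      0.0073  0.0005 -0.2351]
 [-0.0019 -0.3251  0.9457  0.4344]
 [ 0.      0.      0.      1.    ]]
used_1_c [([0.529, -0.3219, 0.0201], 0.49, array([402.,  57.]))]
pocket_1 [([0.5263, -0.2643, 0.008], 0.91, array([349.,  59.])), ([0.5277, -0.32, 0.0062], 0.72, array([397.,  58.])), ([0.5329, -0.2025, 0.0097], 0.72, array([295.,  53.])), ([0.5388, -0.1422, 0.006], 0.6, array([243.,  47.]))]
magazine [([0.5535, -0.2045, -0.0036], 0.88, array([298.,  34.]))]
bar_foot [([0.5092, -0.0745, 0.0317], 0.87, array([178.,  74.]))]
prop_seat [([0.5313, -0.0777, 0.0198], 0.6, array([183.,  53.]))]
post_c [([0.386, -0.1923, 0.0048], 0.64, array([290., 175.]))]
0.92 [ 0.3894 -0.1888] [-0.2831  0.9591] [0.0034 0.0141] 0.014317509099073422 366
((388.5156555175781, -188.7777557373047), (12.753372192382812, 49.04647445678711), 16.087589263916016)
```

View pics/w1.png

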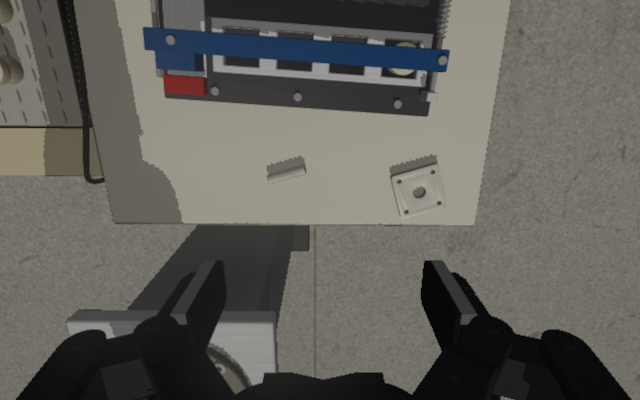

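The used tin is in pocket 1, at (402,57). The post is at (287,170) and measures 13 x 49 mm. I'm going for the post.

Emit:
send_rows --deltas "-0.008 -0.01 0.04 8.4; -0.016 -0.02 0.08 16.8; -0.024 -0.03 0.12 25.2; -0.032 -0.04 0.16 33.6; -0.038 -0.046 0.2 42" --claw 0.5

```text
t: 3.3
eef_pos: [0.3841, -0.1961, 0.0982]
tool_rot: [0.0, 0.932, -0.362, 0.0]
contact_force: [-0.0, 0.2, -1.0]
gripper_width: 0.502
grasp_force: 0.0
```

Emit:
send_rows --deltas "0 0 0.01 8; 0 0 0.02 16; 0 0 0.03 24; 0 0 0.04 32; 0 0 0.04 32"

```text
t: 3.8
eef_pos: [0.384, -0.1963, 0.0584]
tool_rot: [0.001, 0.798, -0.603, -0.001]
contact_force: [-0.4, 0.4, -0.6]
gripper_width: 0.494
grasp_force: 0.0
```

```bash
python3 - <<'E'
from h import *
np.set_printoptions(precision=4,suppress=True)
o=bot.get_obs();print(o['eef_pos'],np.rad2deg(yaw(o)),o['q'],o['tool_rot'])
to([0.3885,-0.1888,0.011],-73.7)
p=snap('wrist','w2')
for m in bot.masks_of(p,'post_c')[:1]:
    C=cloud(p)[m['mask']]; C=C[(C[:,2]>0.004)&(C[:,2]<.03)];print(m['confidence'],cv2.minAreaRect(C[:,:2].astype('f4')*1000))
E
```

```text
[ 0.384  -0.1963  0.0584] -74.11180592644597 [ 0.3156  0.376   0.0137  2.2617 -0.0094  0.506  -2.5278] [ 0.0006  0.798  -0.6026 -0.0009]
move [-0.006  -0.0063  0.0474 -0.4118]
0.58 ((387.905029296875, -188.29559326171875), (12.546831130981445, 50.99243927001953), 16.712665557861328)
```

Emit:
send_rows --deltas "-0.006 -0.006 0 0; -0.006 -0.006 0.02 0; -0.006 -0.006 0.04 0; -0.006 -0.006 0.0475 0; -0.006 -0.006 0.0475 0"

```text
t: 4.4
eef_pos: [0.3887, -0.1881, 0.0114]
tool_rot: [0.0, 0.799, -0.601, -0.001]
contact_force: [-0.4, -0.6, 0.1]
gripper_width: 0.501
grasp_force: 0.0
```

Emit:
send_rows --deltas "0 0 0 0; 0 0 0 0; 0 0 0 0; 0 0 0 0; 0 0 0 0" --claw 0 --force 60

```text
t: 4.9
eef_pos: [0.3895, -0.1887, 0.0128]
tool_rot: [-0.0, 0.799, -0.602, 0.001]
contact_force: [0.1, 1.0, 6.3]
gripper_width: 0.108
grasp_force: 58.8
```

Emit:
send_rows --deltas "0 0 -0.02 0; 0 0 -0.04 0; 0 0 -0.06 0; 0 0 -0.08 0; 0 0 -0.1 0"

```text
t: 5.4
eef_pos: [0.3889, -0.1886, 0.1132]
tool_rot: [-0.0, 0.799, -0.602, 0.0]
contact_force: [0.1, 0.4, -0.6]
gripper_width: 0.102
grasp_force: 58.9
```

```bash
python3 - <<'E'
from h import *
np.set_printoptions(precision=4,suppress=True)
o=bot.get_obs();print(o['eef_pos'],np.rad2deg(yaw(o)),o['gripper_width'])
p=snap('wrist','w3')
C=cloud(p)
# magazine geometry: refs from wrist & top
for q in ['pocket_1','bar_foot','prop_seat','magazine','post_c']:
    print(q,[(np.round(r['xyz'],4).tolist(),round(float(r['confidence']),2)) for r in bot.landmark_of(p,q)][:5])
p=snap('top')
for q in ['bar_foot','magazine']:
  m=bot.masks_of(p,q)[0]; print(q,m['confidence'],m['mask'].sum())
C=cloud(p); 
for lo,hi,q in((.040,.055,'bar_foot'),(0.003,0.06,'magazine')):
  m=bot.masks_of(p,q)[0]['mask']; P=C[m]; P=P[(P[:,2]>lo)&(P[:,2]<hi)]
  print(q,len(P),cv2.minAreaRect(P[:,:2].astype('f4')*1000))
im=p['img'].astype(int); red=(im[...,0]>120)&(im[...,1]<70)&(im[...,2]<70)
P=C[red]; P=P[(P[:,2]>.01)&(P[:,1]<0)&(P[:,0]<.6)]; print('red',len(P),P.mean(0),cv2.minAreaRect(P[:,:2].astype('f4')*1000))
E
```

```text
[ 0.3889 -0.1886  0.1132] -73.99805797491018 0.10204938529905713
pocket_1 [([0.5286, -0.2617, 0.0058], 0.73), ([0.5369, -0.2047, 0.0054], 0.71)]
bar_foot [([0.5099, -0.0742, 0.0279], 0.59)]
prop_seat [([0.5305, -0.0766, 0.0227], 0.63)]
magazine [([0.5516, -0.204, -0.0028], 0.6)]
post_c [([0.3887, -0.1897, 0.1106], 0.83)]
bar_foot 0.9 907
magazine 0.84 4899
bar_foot 823 ((534.34912109375, -208.9925537109375), (39.13142776489258, 316.4626770019531), 0.016301030293107033)
magazine 4341 ((545.501220703125, -208.21722412109375), (319.9473571777344, 145.22677612304688), 86.47173309326172)
red 74 [ 0.4971 -0.0765  0.0214] ((497.32452392578125, -76.92131042480469), (15.857552528381348, 40.380096435546875), 0.7442359924316406)
```

View pics/w3.png

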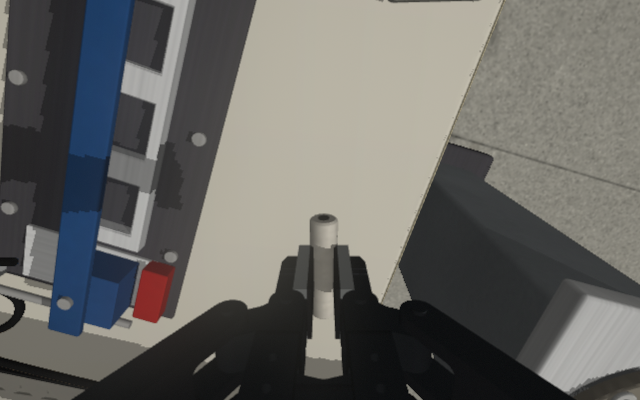

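The post is held at its middle. The red stop shows at (153,292) and the foot at (108,290). I'll fit the stop, foot and block in this picture.

```bash
python3 - <<'E'
from h import *
np.set_printoptions(precision=4,suppress=True)
p=snap('wrist'); C=cloud(p); im=p['img'].astype(int)
R,G,B=im[...,0],im[...,1],im[...,2]
def fit(n,m,lo,hi):
    m=m&(C[...,2]>lo)&(C[...,2]<hi)&(C[...,0]>.4)&(p['depth']>0); P=C[m]
    a=np.deg2rad(-3.5); ex=np.array([np.cos(a),np.sin(a)]);ey=np.array([-ex[1],ex[0]])
    q=P[:,:2]-np.array([.5317,-.2322]); X=q@ex;Y=q@ey
    print(n,len(P),'z',np.median(P[:,2]),'x',np.percentile(X,[1,50,99]),'y',np.percentile(Y,[1,50,99]),cv2.minAreaRect(P[:,:2].astype('f4')*1000))
red=(R>90)&(G<80)&(B<80)&(R>2*G); blue=(B>R+25)&(B>60)
fit('red top',red,.019,.026); fit('red',red,.002,.03)
fit('bar top',blue,.044,.052); fit('foot+',blue,.012,.038)
sil=(abs(R-B)<25)&(R>90)
fit('block',sil&(C[...,1]<-.1),.0145,.021)
E
```

```text
red top 1310 z 0.02149587663586329 x [-0.054  -0.0446 -0.0348] y [0.1324 0.1534 0.1768] ((496.7772521972656, -74.89984893798828), (46.08100128173828, 19.911893844604492), 86.26605987548828)
red 1476 z 0.02140334329904503 x [-0.0542 -0.0459 -0.0348] y [0.1323 0.1532 0.1766] ((496.75897216796875, -74.91668701171875), (46.15506362915039, 19.89055061340332), 86.69014739990234)
bar top 13119 z 0.04645431950577483 x [-0.0104 -0.      0.0113] y [-0.0399  0.0416  0.1795] ((536.7521362304688, -162.28819274902344), (228.5734100341797, 23.399852752685547), 86.32421112060547)
foot+ 1159 z 0.026190806317045734 x [-0.0284 -0.0271 -0.0012] y [0.1332 0.135  0.1732] ((538.005126953125, -75.88741302490234), (46.84388732910156, 51.596004486083984), 88.21798706054688)
block 6011 z 0.016465502857070158 x [-0.0275 -0.0204  0.0026] y [-0.0524  0.0219  0.1209] ((521.8206176757812, -198.01473999023438), (178.66629028320312, 31.75909423828125), 86.42057037353516)
```

Emit:
send_rows --deltas "-0.017 -0.023 0 -8; -0.035 -0.046 0 -16; -0.052 -0.068 0 -24; -0.07 -0.09 0 -32; -0.087 -0.113 0 -40"

```text
t: 6.5
eef_pos: [0.4739, -0.0727, 0.1116]
tool_rot: [0.0, 0.957, -0.29, -0.0]
contact_force: [0.4, 0.1, -0.2]
gripper_width: 0.107
grasp_force: 58.9
```

Emit:
send_rows --deltas "0 0 0 -8; 0 0 0 -16; 0 0 0 -24; 0 0 0 -30.3; 0 0 0 -30.3"

```text
t: 7.0
eef_pos: [0.4734, -0.0738, 0.1115]
tool_rot: [-0.0, 0.999, -0.032, -0.0]
contact_force: [-0.5, -0.6, -0.2]
gripper_width: 0.106
grasp_force: 58.9
```

```bash
cat >> h.py <<'E'
A=np.deg2rad(-3.65); EX=np.array([np.cos(A),np.sin(A)]); EY=np.array([-EX[1],EX[0]]); MID=np.array([.5317,-.2322])
def mag(x,y,z): return np.append(MID+x*EX+y*EY,z)
E
python3 - <<'E'
from h import *
np.set_printoptions(precision=4,suppress=True)
o=bot.get_obs();print(o['eef_pos'],np.rad2deg(yaw(o)),o['q'])
to(mag(-.068,.1545,.037),-3.65)
p=snap('wrist','w4')
for q in ['post_c','bar_foot']: print([(np.round(r['xyz'],4),r['confidence']) for r in bot.landmark_of(p,q)])
m=bot.masks_of(p,'post_c')[0]['mask'];C=cloud(p)[m];r=cv2.minAreaRect(C[:,:2].astype('f4')*1000);print(r,np.percentile(C[:,2],[5,50,95]))
E
```

```text
[ 0.4734 -0.0738  0.1115] -3.661339550172705 [ 0.2734  0.3525 -0.2942  2.1106  0.1557  0.6989 -1.758 ]
move [ 0.0003 -0.0002  0.0745 -0.0113]
[(array([ 0.4715, -0.0761,  0.1043]), 0.68)]
[(array([ 0.5109, -0.076 ,  0.0292]), 0.81)]
((503.3843994140625, -76.11248016357422), (12.186071395874023, 110.29510498046875), 85.85963439941406) [0.1058 0.1103 0.1116]
```

Emit:
send_rows --deltas "0 0 0.03 0; 0 0 0.06 0; 0 0 0.0745 0; 0.005 0 0.0745 0; 0.01 0 0.0745 0"

```text
t: 7.7
eef_pos: [0.4834, -0.0743, 0.037]
tool_rot: [0.0, 0.999, -0.033, -0.0]
contact_force: [0.8, -0.2, -0.5]
gripper_width: 0.101
grasp_force: 58.9
```

Emit:
send_rows --deltas "0.008 0 0 0; 0.016 0 0 0; 0.024 0 0 0; 0.032 0 0 0; 0.04 0 0 0"

```text
t: 8.2
eef_pos: [0.5233, -0.0769, 0.0373]
tool_rot: [0.0, 0.999, -0.032, -0.001]
contact_force: [-6.4, 0.7, 3.7]
gripper_width: 0.102
grasp_force: 59.3
```

Emit:
send_rows --deltas "0.004 0 0 0; 0.008 0 0 0; 0.012 0 0 0; 0.012 0 0 0; 0.012 0 0 0"

```text
t: 8.7
eef_pos: [0.5353, -0.0777, 0.0373]
tool_rot: [-0.0, 0.999, -0.032, -0.0]
contact_force: [-5.0, 1.9, 3.0]
gripper_width: 0.099
grasp_force: 59.2
```

```bash
python3 - <<'E'
from h import *
np.set_printoptions(precision=4,suppress=True)
o=bot.get_obs();print(o['eef_pos'],np.rad2deg(yaw(o)),o['contact_force'])
to(mag(-.0072,.1545,.0225),-3.65)
p=snap('wrist','w5'); C=cloud(p); im=p['img'].astype(int); R,G,B=im[...,0],im[...,1],im[...,2]
red=(R>90)&(R>2*G)&(R>2*B); blue=(B>R+25)&(B>60)
for n,m,lo,hi in(('red',red,.019,.026),('bar',blue,.044,.052)):
    P=C[m&(C[...,2]>lo)&(C[...,2]<hi)&(C[...,0]>.4)]; print(n,len(P),np.percentile((P[:,:2]-MID)@EX,[1,50,99]))
E
```

```text
[ 0.5353 -0.0777  0.0373] -3.7014092970325634 [-5.044   1.9429  3.0366]
move [-0.0009 -0.0001  0.0148 -0.0514]
red 342 [-0.0536 -0.0481 -0.0422]
bar 21995 [0.0367 0.0479 0.058 ]
```

View pics/w5.png

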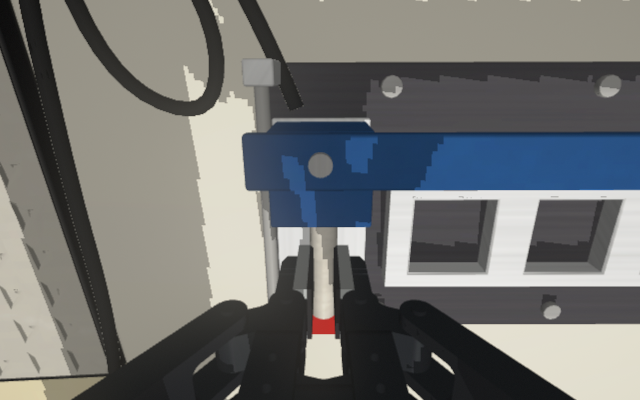

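The bar is about 47 mm open, and the post tail is about 3 mm past the stop at (323,325). Lowering the post.

Emit:
send_rows --deltas "0 0 0.004 0; 0 0 0.008 0; 0 0 0.012 0; 0 0 0.014 0; 0 0 0.014 0"

```text
t: 9.25
eef_pos: [0.535, -0.0779, 0.0229]
tool_rot: [0.0, 0.999, -0.032, -0.001]
contact_force: [-4.8, -0.2, 0.7]
gripper_width: 0.108
grasp_force: 59.0
```

Emit:
send_rows --deltas "-0.002 0 0 0; -0.003 0 0.0005 0; -0.003 0 0.0005 0; -0.003 0 0.0005 0"

```text
t: 9.65
eef_pos: [0.5333, -0.0778, 0.0229]
tool_rot: [0.0, 0.999, -0.032, 0.001]
contact_force: [0.5, -1.5, -2.3]
gripper_width: 0.103
grasp_force: 59.0
```

```bash
cat >> h.py <<'E'
def bar(p):
    C=cloud(p); im=p['img'].astype(int); m=(im[...,2]>im[...,0]+25)&(im[...,2]>60)&(C[...,2]>.043)&(C[...,2]<.053)&(C[...,1]<0)&(C[...,0]<.65)
    P=C[m]; x=(P[:,:2]-MID)@EX; print('bar',len(P),np.round(np.percentile(x,[2,98]).mean(),4))
E
python3 - <<'E'
from h import *
np.set_printoptions(precision=4,suppress=True)
o=bot.get_obs();print(o['eef_pos'],np.rad2deg(yaw(o)),o['contact_force'],o['gripper_width'])
p=snap('wrist','w6'); bar(p)
m=bot.masks_of(p,'post_c')
if m:
    P=cloud(p)[m[0]['mask']]; print(np.percentile(P[:,2],[5,50,95]),np.percentile((P[:,:2]-MID)@EX,[2,98]))
E
```

```text
[ 0.5333 -0.0778  0.0229] -3.7070498381604 [ 0.4711 -1.4716 -2.3491] 0.10285867934704788
bar 25197 0.0456
[0.0205 0.0219 0.023 ] [-0.0321  0.0056]
```

Emit:
send_rows --deltas "0 0 0 0; 0 0 0 0; 0 0 0 0; 0 0 0 0" --claw 0.4

```text
t: 10.15
eef_pos: [0.5326, -0.0773, 0.023]
tool_rot: [-0.0, 0.999, -0.032, 0.0]
contact_force: [-0.3, 0.0, -0.1]
gripper_width: 0.403
grasp_force: 0.0
```

Emit:
send_rows --deltas "0 0 -0.02 0; 0 0 -0.05 0; 0 0 -0.09 0; 0 0 -0.13 0; 0 0 -0.17 0"

```text
t: 10.65
eef_pos: [0.5321, -0.0774, 0.1945]
tool_rot: [-0.0, 0.999, -0.032, 0.0]
contact_force: [0.9, -1.1, -0.1]
gripper_width: 0.4
grasp_force: 0.0
```

```bash
python3 - <<'E'
from h import *
np.set_printoptions(precision=4,suppress=True)
o=bot.get_obs();print(o['eef_pos'],np.rad2deg(yaw(o)),o['contact_force'],o['gripper_width'])
p=snap('wrist','w7'); bar(p)
m=bot.masks_of(p,'post_c')
if m:
    P=cloud(p)[m[0]['mask']]; print(np.percentile(P[:,2],[5,50,95]),np.percentile((P[:,:2]-MID)@EX,[2,98]),np.median((P[:,:2]-MID)@EY))
for q in ['used_1_c','pocket_1']: print(q,[(np.round(r['xyz'],4),r['confidence'],np.round([(r['xyz'][:2]-MID)@EX,(r['xyz'][:2]-MID)@EY],4)) for r in bot.landmark_of(p,q)])
to(mag(0,-.09,.1),-3.65)
E
```

```text
[ 0.5321 -0.0774  0.1945] -3.6829964600415113 [ 0.8808 -1.1209 -0.0701] 0.4001974427012954
bar 9683 0.0451
[0.0186 0.0216 0.0233] [-0.0316  0.0115] 0.15366192880930812
used_1_c [(array([ 0.5275, -0.3229,  0.0215]), 0.93, array([ 0.0016, -0.0908]))]
pocket_1 [(array([ 0.529 , -0.3222,  0.0062]), 0.97, array([ 0.003, -0.09 ])), (array([ 0.5293, -0.2629,  0.0087]), 0.69, array([-0.0004, -0.0308])), (array([ 0.5333, -0.2035,  0.0054]), 0.64, array([-0.0002,  0.0287])), (array([ 0.5378, -0.1454,  0.0078]), 0.57, array([0.0006, 0.087 ]))]
move [ 0.0088  0.2444  0.0938 -0.0505]
```

View pics/w7.png

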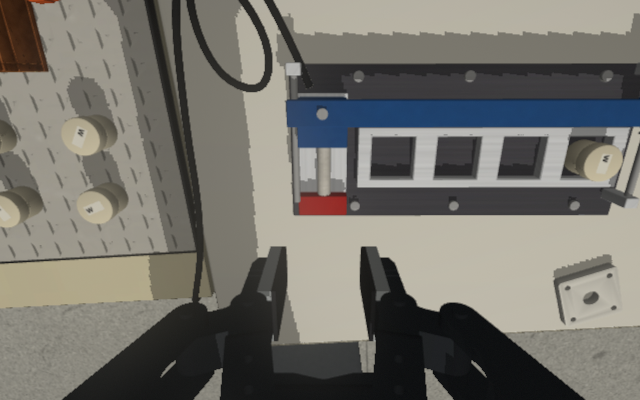

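The post is wedged between stop and foot (323,170), the bar is open, and the used tin is in pocket 1 at (598,160). I'll move above it.

Emit:
send_rows --deltas "0.002 0.049 0 0; 0.004 0.098 0.01 0; 0.006 0.147 0.03 0; 0.008 0.196 0.05 0; 0.009 0.2444 0.06 0" --claw 0.65

```text
t: 11.35
eef_pos: [0.524, -0.3173, 0.1306]
tool_rot: [-0.001, 0.999, -0.032, -0.002]
contact_force: [0.9, 0.6, 1.0]
gripper_width: 0.653
grasp_force: 0.0
```

```bash
cat >> h.py <<'E'
def tins(p,lo,hi,near=None):
    "tin lids: circles fitted to depth points between heights lo..hi"
    C=cloud(p); im=p['img'].astype(int); m=((p['depth']>0)&(C[...,2]>lo)&(C[...,2]<hi)&(im[...,0]>im[...,2]+8)&(C[...,0]<.75)&(C[...,0]>.4)).astype('u1')
    n,l,s,c=cv2.connectedComponentsWithStats(m)
    for i in range(1,n):
        if s[i,4]<25: continue
        P=C[l==i]; (x,y),r=cv2.minEnclosingCircle(P[:,:2].astype('f4')*1000)
        if 10<r<30: print('tin px',c[i].round(),s[i,4],'c',round(x/1000,4),round(y/1000,4),'r',round(r,1),'med',np.median(P,0).round(4),'mag',np.round([(np.array([x,y])/1000-MID)@EX,(np.array([x,y])/1000-MID)@EY],4))
E
python3 - <<'E'
from h import *
np.set_printoptions(precision=4,suppress=True)
o=bot.get_obs();print(o['eef_pos'],np.rad2deg(yaw(o)))
p=snap('wrist','w8'); tins(p,.034,.041)
for q in ['used_1_c']: print(q,[(np.round(r['xyz'],4),r['confidence']) for r in bot.landmark_of(p,q)])
to(mag(0,-.09,.029),-3.65)
p=snap('top'); tins(p,.026,.036); print([np.round(r['xyz'],3).tolist() for r in bot.landmark_of(p,'tray_in')])
m=bot.masks_of(p,'tray_in')[0]['mask'];P=cloud(p)[m];print('tray',cv2.minAreaRect(P[:,:2].astype('f4')*1000),P[:,2].max())
E
```

```text
[ 0.524  -0.3173  0.1306] -3.633600785983861
tin px [329. 194.] 1660 c 0.5271 -0.3217 r 16.9 med [ 0.528  -0.3218  0.0366] mag [ 0.0011 -0.0896]
used_1_c [(array([ 0.5294, -0.3238,  0.0151]), 0.89), (array([ 0.5326, -0.0776,  0.0174]), 0.22)]
move [ 0.0047 -0.0032  0.1009 -0.6532]
tin px [282. 173.] 87 c 0.5817 0.2264 r 16.5 med [0.5817 0.2258 0.03  ] mag [0.0207 0.4609]
tin px [313. 175.] 87 c 0.5791 0.1306 r 16.6 med [0.5786 0.1302 0.0306] mag [0.0242 0.3651]
tin px [282. 195.] 92 c 0.5153 0.2234 r 16.4 med [0.515  0.2231 0.0303] mag [-0.0453  0.4536]
tin px [310. 196.] 90 c 0.5138 0.1364 r 16.6 med [0.5139 0.1374 0.0299] mag [-0.0413  0.3668]
[[0.537, 0.398, 0.001], [0.533, -0.079, 0.014]]
tray ((499.29168701171875, 264.6104736328125), (428.98333740234375, 121.14157104492188), 72.67053985595703) 1.25311649756216
```

Emit:
send_rows --deltas "0.001 0 0.03 0; 0.001 0 0.06 0; 0.001 0 0.06 0; 0.001 0 0.06 0"

```text
t: 12.0
eef_pos: [0.5271, -0.3152, 0.0741]
tool_rot: [-0.001, 1.0, -0.031, -0.0]
contact_force: [0.1, -0.3, 0.7]
gripper_width: 0.647
grasp_force: 0.0
```

```bash
python3 - <<'E'
from h import *
o=bot.get_obs();print(o['eef_pos'],np.rad2deg(yaw(o)))
to([.5273,-.3217,.029],-3.65)
E
```

```text
[ 0.52714296 -0.31517889  0.07409611] -3.5693607672582903
move [0.0006 0.0065 0.0451 0.0806]
```

Emit:
send_rows --deltas "0 0.0065 0 0; 0 0.0065 0.02 0; 0 0.0065 0.04 0; 0 0.0065 0.045 0; 0 0.0065 0.045 0"

```text
t: 12.5
eef_pos: [0.5266, -0.3237, 0.0295]
tool_rot: [0.0, 0.999, -0.032, 0.0]
contact_force: [0.7, -0.0, 0.5]
gripper_width: 0.651
grasp_force: 0.0
```

Emit:
send_rows --deltas "0 0 0 0; 0 0 0 0; 0 0 0 0; 0 0 0 0; 0 0 0 0" --claw 0 --force 40

```text
t: 13.0
eef_pos: [0.5275, -0.3239, 0.0307]
tool_rot: [0.001, 0.999, -0.032, 0.001]
contact_force: [-0.9, 0.4, 6.3]
gripper_width: 0.372
grasp_force: 39.4
```

Emit:
send_rows --deltas "0 0 -0.03 0; 0 0 -0.07 0; 0 0 -0.11 0; 0 0 -0.11 0"

```text
t: 13.4
eef_pos: [0.5301, -0.3252, 0.1457]
tool_rot: [0.003, 0.999, -0.032, 0.005]
contact_force: [0.3, -0.8, -0.6]
gripper_width: 0.374
grasp_force: 39.8
```

```bash
python3 - <<'E'
from h import *
np.set_printoptions(precision=4,suppress=True)
o=bot.get_obs();print(o['eef_pos'],np.rad2deg(yaw(o)),o['gripper_width'],o['q'])
p=snap('top','t2'); print([(np.round(r['xyz'],3).tolist(),r['confidence']) for r in bot.landmark_of(p,'tray_in')]);bar(p)
C=cloud(p); im=p['img'].astype(int); m=(im[...,2]>im[...,0]+25)&(C[...,2]>.015)&(C[...,2]<.035)&(abs(C[...,0]-.54)<.08)&(abs(C[...,1]-.4)<.1);P=C[m]
print('tray',len(P),cv2.minAreaRect(P[:,:2].astype('f4')*1000),np.percentile(P[:,2],[50,99]))
tins(p,.026,.036)
E
```

```text
[ 0.5301 -0.3252  0.1457] -3.7096562588208775 0.3736679193470697 [ 0.6059  0.493  -0.2081  1.7693  0.1281  0.8809 -1.2943]
[([0.539, 0.398, 0.003], 0.62), ([0.536, -0.205, 0.005], 0.6), ([0.575, 0.132, 0.017], 0.59), ([0.533, -0.074, 0.017], 0.38)]
bar 599 0.0455
tray 101 ((540.9512939453125, 393.074462890625), (84.3869857788086, 122.51383972167969), 6.498879909515381) [0.0251 0.031 ]
tin px [282. 173.] 90 c 0.5821 0.2268 r 16.8 med [0.5826 0.2265 0.0298] mag [0.0211 0.4613]
tin px [313. 175.] 93 c 0.5787 0.1304 r 16.7 med [0.5788 0.1304 0.0302] mag [0.0238 0.3648]
tin px [282. 195.] 89 c 0.5153 0.2237 r 16.3 med [0.5149 0.2234 0.0304] mag [-0.0454  0.4539]
tin px [310. 196.] 90 c 0.5136 0.1365 r 16.7 med [0.514  0.1362 0.0296] mag [-0.0415  0.3668]
```

Emit:
send_rows --deltas "-0.003 -0.049 0 0; -0.005 -0.098 0 0; -0.008 -0.147 0 0; -0.01 -0.197 0 0; -0.013 -0.246 0 0"

```text
t: 14.0
eef_pos: [0.5281, -0.0751, 0.1377]
tool_rot: [-0.0, 0.999, -0.032, -0.001]
contact_force: [1.2, 0.2, -0.4]
gripper_width: 0.373
grasp_force: 39.9
```

Emit:
send_rows --deltas "-0.003 -0.049 0 0; -0.005 -0.098 0 0; -0.008 -0.147 0 0; -0.01 -0.197 0 0; -0.013 -0.246 0 0"

```text
t: 14.5
eef_pos: [0.5311, 0.1708, 0.1377]
tool_rot: [0.0, 0.999, -0.032, -0.001]
contact_force: [1.1, -0.4, 0.1]
gripper_width: 0.374
grasp_force: 39.9
```

Emit:
send_rows --deltas "-0.003 -0.049 0 -2; -0.005 -0.098 0 -4; -0.008 -0.147 0 -6; -0.01 -0.197 0 -8; -0.013 -0.246 0 -10"

```text
t: 15.0
eef_pos: [0.5342, 0.4168, 0.1371]
tool_rot: [0.001, 0.998, 0.056, -0.001]
contact_force: [1.3, 0.3, 0.2]
gripper_width: 0.375
grasp_force: 39.9
```

Emit:
send_rows --deltas "0 0 0.01 0; 0 0 0.01 0; 0 0 0.01 0"

```text
t: 15.3
eef_pos: [0.535, 0.4134, 0.1273]
tool_rot: [0.002, 0.999, 0.054, -0.001]
contact_force: [0.5, 0.0, -0.6]
gripper_width: 0.376
grasp_force: 39.9
```

```bash
python3 - <<'E'
from h import *
np.set_printoptions(precision=4,suppress=True)
o=bot.get_obs();print(o['eef_pos'],np.rad2deg(yaw(o)),o['gripper_width'],o['q'])
p=snap('wrist','w9'); print([(np.round(r['xyz'],3).tolist(),r['confidence']) for r in bot.landmark_of(p,'tray_in')])
C=cloud(p); im=p['img'].astype(int); m=(im[...,2]>im[...,0]+25)&(C[...,2]>.0)&(C[...,2]<.035)&(abs(C[...,0]-.54)<.1)&(abs(C[...,1]-.4)<.12);P=C[m]
print('tray',len(P),cv2.minAreaRect(P[:,:2].astype('f4')*1000))
to([.539,.415,.06])
E
```

```text
[0.535  0.4134 0.1273] 6.225789069002304 0.37583499725154396 [-0.4886  0.6209 -0.3787  1.6218  0.2678  0.9542 -2.4219]
[([0.539, 0.398, 0.002], 0.96)]
tray 17030 ((533.0127563476562, 396.18048095703125), (99.61094665527344, 143.9055633544922), 6.777502536773682)
move [ 0.0033 -0.0012  0.0686  0.    ]
```

View pics/w9.png

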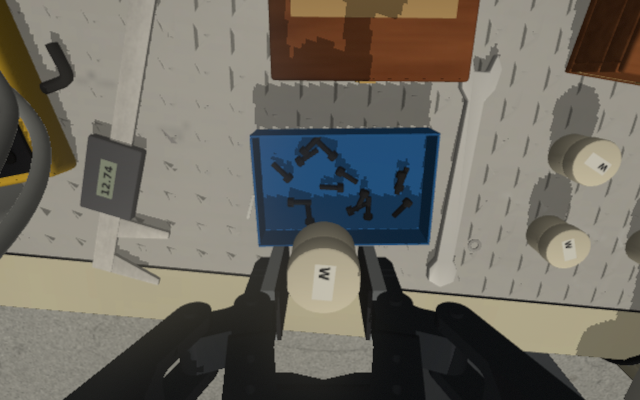

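Emit:
send_rows --deltas "0.004 -0.001 0.03 0; 0.004 -0.001 0.06 0; 0.004 -0.001 0.08 0; 0.004 -0.001 0.096 0; 0.004 -0.001 0.096 0"

```text
t: 15.9
eef_pos: [0.5384, 0.415, 0.031]
tool_rot: [0.001, 0.999, 0.054, -0.001]
contact_force: [0.4, 0.1, -0.3]
gripper_width: 0.372
grasp_force: 39.9
```

Emit:
send_rows --deltas "0 0 0 0; 0 0 0 0; 0 0 0 0; 0 0 0 0" --claw 0.52

```text
t: 16.3
eef_pos: [0.5395, 0.4174, 0.034]
tool_rot: [-0.0, 0.998, 0.055, 0.001]
contact_force: [-0.2, -0.4, 0.1]
gripper_width: 0.52
grasp_force: 0.0
```

Emit:
send_rows --deltas "0 0 -0.03 0; 0 0 -0.06 0; 0 0 -0.1 0; 0 0 -0.12 0; 0 0 -0.12 0"

```text
t: 16.8
eef_pos: [0.5407, 0.4189, 0.1577]
tool_rot: [-0.002, 0.998, 0.055, 0.003]
contact_force: [-0.2, 0.0, 0.4]
gripper_width: 0.522
grasp_force: 0.0
```

```bash
python3 - <<'E'
from h import *
np.set_printoptions(precision=4,suppress=True)
o=bot.get_obs();print(o['eef_pos'],np.rad2deg(yaw(o)),o['gripper_width'])
p=snap('wrist','w10'); tins(p,.027,.04)
to([.515,.2235,.12],-3.65)
E
```

```text
[0.5407 0.4189 0.1577] 6.293114327363799 0.5216427378640986
tin px [29. 32.] 852 c 0.6262 0.6352 r 25.2 med [0.6302 0.6362 0.0291] mag [0.0391 0.8716]
tin px [ 80. 160.] 444 c 0.5431 0.6181 r 19.9 med [0.5405 0.6104 0.0291] mag [-0.0427  0.8493]
tin px [572. 162.] 1490 c 0.5811 0.2278 r 17.5 med [0.582  0.2294 0.0305] mag [0.02   0.4622]
tin px [327. 189.] 1326 c 0.5388 0.4153 r 16.8 med [0.5396 0.4156 0.0326] mag [-0.0342  0.6466]
tin px [ 36. 179.] 137 c 0.5242 0.6456 r 11.2 med [0.5209 0.6477 0.0295] mag [-0.0634  0.8756]
tin px [549. 239.] 1191 c 0.5151 0.2249 r 17.3 med [0.5157 0.2263 0.0305] mag [-0.0457  0.4551]
tin px [634. 254.] 305 c 0.511 0.1455 r 14.8 med [0.5099 0.1499 0.03  ] mag [-0.0447  0.3756]
move [-0.046   0.1905  0.0352  9.9449]
```

Emit:
send_rows --deltas "-0.01 0.04 0.01 2; -0.02 0.08 0.02 4; -0.03 0.12 0.03 6; -0.04 0.16 0.04 8; -0.046 0.1905 0.055 10" --claw 0.65

```text
t: 17.35
eef_pos: [0.5131, 0.2192, 0.0967]
tool_rot: [0.001, 0.999, -0.034, -0.001]
contact_force: [-0.1, -0.6, -0.2]
gripper_width: 0.65
grasp_force: 0.0
```

Emit:
send_rows --deltas "0 0 0.005 0; 0 0 0.005 0; 0 0 0.005 0"

```text
t: 17.65
eef_pos: [0.5139, 0.2241, 0.0928]
tool_rot: [-0.0, 1.0, -0.031, -0.0]
contact_force: [0.6, 1.3, 1.1]
gripper_width: 0.65
grasp_force: 0.0
```

```bash
python3 - <<'E'
from h import *
np.set_printoptions(precision=4,suppress=True)
p=snap('wrist','w11'); tins(p,.027,.034)
o=bot.get_obs();print(o['eef_pos'],np.rad2deg(yaw(o)),o['gripper_width'])
to([.515,.224,.0245],-3.65)
E
```

```text
tin px [64. 31.] 587 c 0.629 0.366 r 28.3 med [0.6252 0.3414 0.0306] mag [0.059  0.6032]
tin px [483. 100.] 2963 c 0.5786 0.1309 r 17.1 med [0.5789 0.1321 0.0305] mag [0.0237 0.3654]
tin px [309. 106.] 2849 c 0.5811 0.2276 r 16.8 med [0.5818 0.2276 0.0306] mag [0.02  0.462]
tin px [ 17. 199.] 1693 c 0.5384 0.4141 r 17.0 med [0.538  0.4074 0.0324] mag [-0.0344  0.6454]
tin px [463. 210.] 2210 c 0.513 0.1374 r 17.1 med [0.5143 0.1378 0.0306] mag [-0.0422  0.3676]
tin px [322. 215.] 2138 c 0.5147 0.2247 r 17.1 med [0.5159 0.2243 0.0306] mag [-0.0461  0.4549]
[0.5141 0.2245 0.0931] -3.5711744244470607 0.6523913626368633
move [0.0009 0.0004 0.0686 0.0788]
```

Emit:
send_rows --deltas "0.001 0 0.03 0; 0.001 0 0.055 0; 0.001 0 0.0685 0; 0.001 0 0.0685 0"

```text
t: 18.1
eef_pos: [0.514, 0.2231, 0.023]
tool_rot: [0.0, 1.0, -0.031, -0.001]
contact_force: [0.3, -0.0, 0.3]
gripper_width: 0.649
grasp_force: 0.0
```

Emit:
send_rows --deltas "0 0 0 0; 0 0 0 0; 0 0 0 0; 0 0 0 0; 0 0 0 0" --claw 0

```text
t: 18.6
eef_pos: [0.5162, 0.2233, 0.0258]
tool_rot: [-0.001, 0.999, -0.032, 0.001]
contact_force: [-0.2, -0.3, 6.9]
gripper_width: 0.377
grasp_force: 40.0
```

Emit:
send_rows --deltas "0 0 -0.03 0; 0 0 -0.07 0; 0 0 -0.1 0; 0 0 -0.1 0"

```text
t: 19.0
eef_pos: [0.5178, 0.2238, 0.129]
tool_rot: [-0.002, 0.999, -0.032, 0.004]
contact_force: [0.0, -0.2, -0.7]
gripper_width: 0.37
grasp_force: 39.9
```

Emit:
send_rows --deltas "0.004 0.049 0 0; 0.008 0.098 0 0; 0.012 0.147 0 0; 0.016 0.196 0 0; 0.02 0.245 0 0"

```text
t: 19.5
eef_pos: [0.5185, -0.0254, 0.124]
tool_rot: [0.0, 0.999, -0.032, -0.0]
contact_force: [1.0, 0.8, 0.6]
gripper_width: 0.375
grasp_force: 39.9
```

Emit:
send_rows --deltas "0.004 0.049 0 0; 0.008 0.098 0 0; 0.012 0.147 0 0; 0.016 0.196 0 0; 0.02 0.245 0 0"

```text
t: 20.0
eef_pos: [0.5225, -0.271, 0.1238]
tool_rot: [-0.0, 0.999, -0.032, -0.001]
contact_force: [1.8, -0.6, -0.9]
gripper_width: 0.371
grasp_force: 39.9
```

Emit:
send_rows --deltas "0.003 0.035 0 0; 0.004 0.055 0 0; 0.004 0.055 0 0; 0.004 0.055 0 0"

```text
t: 20.4
eef_pos: [0.5233, -0.3238, 0.1236]
tool_rot: [-0.0, 0.999, -0.033, -0.001]
contact_force: [0.0, 0.5, -0.9]
gripper_width: 0.374
grasp_force: 39.9
```

```bash
python3 - <<'E'
from h import *
np.set_printoptions(precision=4,suppress=True)
p=snap('wrist','w12');bar(p); tins(p,.05,.16)
print([(np.round([(r['xyz'][:2]-MID)@EX,(r['xyz'][:2]-MID)@EY],4),r['confidence']) for r in bot.landmark_of(p,'pocket_1')])
o=bot.get_obs();print(o['eef_pos'],np.rad2deg(yaw(o)),o['gripper_width'])
to(mag(0,-.09,.032),-3.65)
E
```

```text
bar 13493 0.0453
tin px [323. 269.] 5329 c 0.5224 -0.3229 r 17.7 med [ 0.5282 -0.3242  0.1281] mag [-0.0035 -0.0912]
[(array([-0.0046, -0.0289]), 0.81), (array([0.002 , 0.0894]), 0.8), (array([0.0031, 0.032 ]), 0.72), (array([ 0.0012, -0.0893]), 0.56)]
[ 0.524  -0.3223  0.124 ] -3.5796803162411326 0.37450771307804237
move [ 0.0019 -0.0004  0.092   0.0703]
```

Emit:
send_rows --deltas "0.002 -0.001 0.03 0; 0.002 -0.001 0.06 0; 0.002 -0.001 0.065 0; 0.002 -0.001 0.065 0"

```text
t: 20.9
eef_pos: [0.5256, -0.3218, 0.0588]
tool_rot: [-0.001, 1.0, -0.031, -0.001]
contact_force: [0.0, 0.1, 0.2]
gripper_width: 0.371
grasp_force: 39.9
```

```bash
python3 - <<'E'
from h import *
to(mag(0,-.09,.032),-3.65)
E
```

```text
move [0.0004 0.0002 0.0268 0.0518]
```

Aligned, so I'll set the tin in pocket 1, release, rise, and look.

Emit:
send_rows --deltas "0 0 0.01 0; 0 0 0.02 0; 0 0 0.0265 0; 0 0 0.0265 0"

```text
t: 21.3
eef_pos: [0.5258, -0.3233, 0.0324]
tool_rot: [-0.0, 0.999, -0.032, -0.0]
contact_force: [-0.9, -0.6, -0.8]
gripper_width: 0.367
grasp_force: 40.0
```

Emit:
send_rows --deltas "0 0 0 0; 0 0 0 0; 0 0 0 0; 0 0 0 0" --claw 0.52

```text
t: 21.7
eef_pos: [0.5261, -0.3233, 0.0333]
tool_rot: [0.0, 0.999, -0.032, 0.0]
contact_force: [-0.7, 0.2, 0.2]
gripper_width: 0.52
grasp_force: 0.0
```

Emit:
send_rows --deltas "0 0 -0.03 0; 0 0 -0.06 0; 0 0 -0.09 0; 0 0 -0.09 0"

```text
t: 22.1
eef_pos: [0.5287, -0.3246, 0.1276]
tool_rot: [0.002, 0.999, -0.032, 0.004]
contact_force: [0.2, 0.3, 0.6]
gripper_width: 0.516
grasp_force: 0.0
```

```bash
python3 - <<'E'
from h import *
np.set_printoptions(precision=4,suppress=True)
p=snap('wrist','w13');bar(p); tins(p,.033,.06)
p=snap('top');tins(p,.026,.034)
o=bot.get_obs();print(o['eef_pos'],np.rad2deg(yaw(o)),o['gripper_width'])
to([.5137,.137,.12],-3.65)
E
```

```text
bar 12943 0.0452
tin px [321. 207.] 1661 c 0.5245 -0.3233 r 16.9 med [ 0.5255 -0.3236  0.0366] mag [-0.0014 -0.0914]
tin px [282. 174.] 80 c 0.5818 0.2265 r 16.6 med [0.5802 0.228  0.03  ] mag [0.0208 0.4609]
tin px [313. 175.] 90 c 0.5789 0.1305 r 16.7 med [0.5787 0.1304 0.0302] mag [0.024 0.365]
tin px [152. 187.] 62 c 0.5349 0.6294 r 28.1 med [0.5303 0.624  0.0299] mag [-0.0517  0.8601]
tin px [220. 186.] 63 c 0.5387 0.413 r 16.5 med [0.5382 0.4133 0.0309] mag [-0.0341  0.6444]
tin px [310. 196.] 89 c 0.5134 0.1365 r 16.9 med [0.5142 0.1373 0.0299] mag [-0.0418  0.3668]
[ 0.5263 -0.3235  0.1238] -3.7080137023898563 0.5173022307871468
move [-0.0424 -0.4588  0.0038 -0.058 ]
```

Emit:
send_rows --deltas "-0.004 -0.046 0 0; -0.009 -0.092 0 0; -0.013 -0.138 0 0; -0.017 -0.184 0 0; -0.021 -0.23 0 0" --claw 0.65

```text
t: 22.7
eef_pos: [0.5186, -0.0906, 0.1218]
tool_rot: [-0.0, 0.999, -0.032, -0.001]
contact_force: [0.5, -0.2, 0.7]
gripper_width: 0.652
grasp_force: 0.0
```

Emit:
send_rows --deltas "-0.004 -0.046 0 0; -0.009 -0.092 0 0; -0.013 -0.138 0 0; -0.017 -0.184 0 0; -0.021 -0.229 0.01 0"

```text
t: 23.2
eef_pos: [0.5135, 0.1394, 0.1128]
tool_rot: [-0.0, 0.999, -0.032, 0.0]
contact_force: [1.1, -0.3, 1.1]
gripper_width: 0.656
grasp_force: 0.0
```

Emit:
send_rows --deltas "0 0 0.02 0; 0 0 0.02 0; 0 0 0.02 0"

```text
t: 23.5
eef_pos: [0.5128, 0.1362, 0.092]
tool_rot: [0.001, 0.999, -0.033, -0.001]
contact_force: [0.7, 0.8, 0.5]
gripper_width: 0.65
grasp_force: 0.0
```

```bash
python3 - <<'E'
from h import *
np.set_printoptions(precision=4,suppress=True)
p=snap('wrist'); tins(p,.027,.034)
o=bot.get_obs();print(o['eef_pos'],np.rad2deg(yaw(o)),o['gripper_width'])
to([.5137,.137,.0245],-3.65)
E
```

```text
tin px [117.   2.] 194 c 0.6377 0.2324 r 17.8 med [0.6376 0.2317 0.0304] mag [0.0762 0.4704]
tin px [203.   2.] 256 c 0.635 0.1877 r 24.5 med [0.6353 0.1899 0.0301] mag [0.0764 0.4256]
tin px [325. 108.] 2849 c 0.5783 0.1308 r 16.8 med [0.5788 0.131  0.0306] mag [0.0234 0.3653]
tin px [153. 114.] 2910 c 0.5811 0.2274 r 17.2 med [0.5818 0.2265 0.0305] mag [0.0201 0.4618]
tin px [322. 216.] 2144 c 0.5131 0.1371 r 16.8 med [0.5143 0.1368 0.0306] mag [-0.0421  0.3673]
[0.5135 0.136  0.0927] -3.8085860971985555 0.6495715898412578
move [ 0.0001 -0.001   0.0682 -0.1586]
```

Emit:
send_rows --deltas "0 -0.001 0.03 0; 0 -0.001 0.055 0; 0 -0.001 0.068 0; 0 -0.001 0.068 0"

```text
t: 23.95
eef_pos: [0.513, 0.137, 0.0239]
tool_rot: [0.001, 0.999, -0.033, -0.001]
contact_force: [-0.5, -0.3, -0.4]
gripper_width: 0.649
grasp_force: 0.0
```

Emit:
send_rows --deltas "0 0 0 0; 0 0 0 0; 0 0 0 0; 0 0 0 0; 0 0 0 0" --claw 0

```text
t: 24.45
eef_pos: [0.5148, 0.1385, 0.0264]
tool_rot: [-0.0, 0.999, -0.032, 0.001]
contact_force: [-0.5, -1.7, 6.9]
gripper_width: 0.371
grasp_force: 39.8
```

Emit:
send_rows --deltas "0 0 -0.03 0; 0 0 -0.07 0; 0 0 -0.1 0; 0 0 -0.1 0"

```text
t: 24.85
eef_pos: [0.5167, 0.1397, 0.1297]
tool_rot: [-0.001, 0.999, -0.032, 0.004]
contact_force: [0.0, 0.1, -0.5]
gripper_width: 0.37
grasp_force: 40.0
```

Emit:
send_rows --deltas "0.005 0.049 0 0; 0.01 0.098 0 0; 0.015 0.147 0 0; 0.02 0.196 0 0; 0.025 0.245 0 0"

```text
t: 25.35
eef_pos: [0.5224, -0.1096, 0.1248]
tool_rot: [0.0, 0.999, -0.032, -0.0]
contact_force: [1.8, -0.0, -0.9]
gripper_width: 0.372
grasp_force: 40.0
```

Emit:
send_rows --deltas "0.006 0.049 0 0; 0.011 0.098 0 0; 0.017 0.142 0 0; 0.017 0.152 0.01 0; 0.017 0.152 0.02 0"

```text
t: 25.85
eef_pos: [0.5292, -0.2629, 0.1041]
tool_rot: [0.0, 0.999, -0.034, -0.0]
contact_force: [-1.0, 0.6, -1.8]
gripper_width: 0.372
grasp_force: 40.0
```

Emit:
send_rows --deltas "0 0 0.02 0; 0 0 0.04 0; 0 0 0.04 0; 0 0 0.04 0"

```text
t: 26.25
eef_pos: [0.53, -0.2583, 0.0646]
tool_rot: [-0.001, 1.0, -0.031, -0.001]
contact_force: [-0.8, -1.0, -0.5]
gripper_width: 0.376
grasp_force: 40.0
```

```bash
python3 - <<'E'
from h import *
np.set_printoptions(precision=4,suppress=True)
o=bot.get_obs();print(o['eef_pos'],np.rad2deg(yaw(o)),o['gripper_width'])
to(mag(0,-.03,.032),-3.65)
E
```

```text
[ 0.53   -0.2583  0.0646] -3.549803032442839 0.37594061608126955
move [0.     0.0039 0.0326 0.1002]
```

Emit:
send_rows --deltas "0 0.0035 0 0; 0 0.0035 0.01 0; 0 0.0035 0.01 0"

```text
t: 26.55
eef_pos: [0.5293, -0.2639, 0.0544]
tool_rot: [-0.0, 0.999, -0.032, -0.0]
contact_force: [-1.0, -0.4, 0.1]
gripper_width: 0.372
grasp_force: 40.0
```

```bash
python3 - <<'E'
from h import *
np.set_printoptions(precision=4,suppress=True)
o=bot.get_obs();print(o['eef_pos'],np.rad2deg(yaw(o)),o['gripper_width'])
to(mag(0,-.03,.032),-3.65)
E
```

```text
[ 0.5293 -0.2639  0.0544] -3.7149842151833403 0.37223665402585954
move [ 0.0003 -0.0018  0.0224 -0.065 ]
```

Emit:
send_rows --deltas "0 -0.0015 0.005 0; 0 -0.0015 0.015 0; 0 -0.0015 0.0222 0; 0 -0.0015 0.0222 0"

```text
t: 26.95
eef_pos: [0.5296, -0.2622, 0.0317]
tool_rot: [-0.0, 0.999, -0.032, -0.001]
contact_force: [-0.4, 1.1, -0.3]
gripper_width: 0.373
grasp_force: 41.2
```

Emit:
send_rows --deltas "0 0 0 0; 0 0 0 0; 0 0 0 0; 0 0 0 0" --claw 0.52

```text
t: 27.35
eef_pos: [0.53, -0.2625, 0.0329]
tool_rot: [0.0, 0.999, -0.032, 0.0]
contact_force: [0.0, -0.2, -0.4]
gripper_width: 0.524
grasp_force: 0.0
```

Emit:
send_rows --deltas "0 0 -0.03 0; 0 0 -0.06 0; 0 0 -0.09 0; 0 0 -0.09 0"

```text
t: 27.75
eef_pos: [0.5327, -0.2635, 0.1272]
tool_rot: [0.001, 0.999, -0.032, 0.004]
contact_force: [1.3, 0.4, -0.0]
gripper_width: 0.519
grasp_force: 0.0
```

```bash
python3 - <<'E'
from h import *
np.set_printoptions(precision=4,suppress=True)
p=snap('wrist','w14');bar(p); tins(p,.033,.06)
p=snap('top');tins(p,.026,.034)
o=bot.get_obs();print(o['eef_pos'],np.rad2deg(yaw(o)),o['gripper_width'])
to([.5787,.1308,.12],-3.65)
E
```

```text
bar 16044 0.0453
tin px [408. 207.] 1679 c 0.5248 -0.3234 r 16.9 med [ 0.5256 -0.3229  0.0366] mag [-0.0011 -0.0915]
tin px [322. 208.] 1666 c 0.5277 -0.2625 r 16.9 med [ 0.5289 -0.2626  0.0366] mag [-0.0021 -0.0305]
tin px [282. 173.] 85 c 0.5819 0.2266 r 16.8 med [0.5819 0.2279 0.0297] mag [0.0209 0.4611]
tin px [313. 175.] 86 c 0.579 0.1305 r 16.9 med [0.5787 0.1303 0.0304] mag [0.0241 0.365 ]
tin px [151. 186.] 70 c 0.5366 0.6302 r 30.0 med [0.5301 0.6242 0.0296] mag [-0.05   0.861]
tin px [220. 186.] 74 c 0.5382 0.4141 r 16.4 med [0.5381 0.4135 0.0313] mag [-0.0346  0.6454]
[ 0.5302 -0.2626  0.1234] -3.7091142513205293 0.5194541872929709
move [ 0.0229 -0.3958  0.0034 -0.0591]
```

Emit:
send_rows --deltas "0.003 -0.045 0 0; 0.006 -0.09 0 0; 0.009 -0.135 0 0; 0.011 -0.18 0 0; 0.014 -0.225 0 0" --claw 0.65

```text
t: 28.35
eef_pos: [0.5572, -0.0371, 0.1213]
tool_rot: [0.0, 0.999, -0.032, -0.001]
contact_force: [2.0, -0.3, 0.3]
gripper_width: 0.648
grasp_force: 0.0
```

Emit:
send_rows --deltas "0.003 -0.045 0 0; 0.006 -0.09 0 0; 0.008 -0.135 0 0; 0.009 -0.17 0.02 0; 0.009 -0.17 0.03 0"

```text
t: 28.85
eef_pos: [0.5765, 0.1375, 0.0906]
tool_rot: [-0.002, 1.0, -0.028, -0.001]
contact_force: [0.1, 0.7, 0.5]
gripper_width: 0.655
grasp_force: 0.0
```

Emit:
send_rows --deltas "0 0 0 0; 0 0 0 0; 0 0 0 0"

```text
t: 29.15
eef_pos: [0.5786, 0.1283, 0.0929]
tool_rot: [0.0, 0.999, -0.034, 0.0]
contact_force: [-0.5, 0.1, -0.2]
gripper_width: 0.651
grasp_force: 0.0
```

```bash
python3 - <<'E'
from h import *
np.set_printoptions(precision=4,suppress=True)
p=snap('wrist'); tins(p,.027,.034)
o=bot.get_obs();print(o['eef_pos'],np.rad2deg(yaw(o)),o['gripper_width'])
to([.5787,.1308,.0245],-3.65)
E
```

```text
tin px [319. 217.] 2122 c 0.5786 0.1308 r 16.9 med [0.5797 0.1308 0.0306] mag [0.0237 0.3653]
tin px [165. 222.] 2155 c 0.5813 0.2276 r 17.3 med [0.5825 0.2264 0.0306] mag [0.0202 0.462 ]
[0.5788 0.1286 0.0931] -3.841929647985107 0.646656719144725
move [-0.0002 -0.0022  0.0686 -0.1919]
```

Emit:
send_rows --deltas "0 -0.002 0.03 0; 0 -0.002 0.055 0; 0 -0.002 0.0685 0; 0 -0.002 0.0685 0"

```text
t: 29.6
eef_pos: [0.5774, 0.1311, 0.0229]
tool_rot: [0.001, 0.999, -0.033, -0.001]
contact_force: [1.1, -0.7, 0.0]
gripper_width: 0.649
grasp_force: 0.0
```

Emit:
send_rows --deltas "0 0 0 0; 0 0 0 0; 0 0 0 0; 0 0 0 0; 0 0 0 0" --claw 0

```text
t: 30.1
eef_pos: [0.5797, 0.1324, 0.0258]
tool_rot: [-0.0, 0.999, -0.032, 0.001]
contact_force: [-0.4, -0.7, 6.3]
gripper_width: 0.376
grasp_force: 40.0
```

Emit:
send_rows --deltas "0 0 -0.03 0; 0 0 -0.07 0; 0 0 -0.1 0; 0 0 -0.1 0"

```text
t: 30.5
eef_pos: [0.5814, 0.1333, 0.1292]
tool_rot: [-0.001, 0.999, -0.032, 0.004]
contact_force: [-0.0, 0.6, -0.6]
gripper_width: 0.371
grasp_force: 39.9
```

Emit:
send_rows --deltas "-0.003 0.045 0 0; -0.006 0.09 0 0; -0.01 0.135 0 0; -0.013 0.18 0 0; -0.016 0.225 0 0"

```text
t: 31.0
eef_pos: [0.547, -0.0929, 0.1237]
tool_rot: [0.0, 0.999, -0.032, -0.0]
contact_force: [0.1, 0.6, -0.8]
gripper_width: 0.373
grasp_force: 39.9
```

Emit:
send_rows --deltas "-0.004 0.045 0 0; -0.007 0.09 0 0; -0.008 0.11 0 0; -0.008 0.11 0 0; -0.008 0.11 0 0"

```text
t: 31.5
eef_pos: [0.5326, -0.2001, 0.1237]
tool_rot: [-0.0, 0.999, -0.033, -0.0]
contact_force: [0.5, 0.7, -0.3]
gripper_width: 0.372
grasp_force: 39.9
```

Emit:
send_rows --deltas "0 0 0.03 0; 0 0 0.06 0; 0 0 0.07 0; 0 0 0.07 0; 0 0 0.07 0"

```text
t: 32.0
eef_pos: [0.5338, -0.1996, 0.055]
tool_rot: [-0.0, 1.0, -0.032, 0.0]
contact_force: [0.7, 0.0, -0.5]
gripper_width: 0.369
grasp_force: 39.9
```

```bash
python3 - <<'E'
from h import *
np.set_printoptions(precision=4,suppress=True)
o=bot.get_obs();print(o['eef_pos'],np.rad2deg(yaw(o)),o['gripper_width'])
to(mag(0.001,.03,.032),-3.65)
E
```

```text
[ 0.5338 -0.1996  0.055 ] -3.6180789579629566 0.36900679747934545
move [0.001  0.0026 0.023  0.0319]
```

Emit:
send_rows --deltas "0.001 0.0025 0 0; 0.001 0.0025 0.008 0; 0.001 0.0025 0.016 0; 0.001 0.0025 0.023 0; 0.001 0.0025 0.023 0"

```text
t: 32.5
eef_pos: [0.5336, -0.2031, 0.0306]
tool_rot: [-0.0, 0.999, -0.032, -0.0]
contact_force: [-0.1, 0.5, -0.3]
gripper_width: 0.366
grasp_force: 41.1
```

Emit:
send_rows --deltas "0 0 0 0; 0 0 0 0; 0 0 0 0; 0 0 0 0" --claw 0.52

```text
t: 32.9
eef_pos: [0.5337, -0.203, 0.0312]
tool_rot: [-0.0, 0.999, -0.032, -0.0]
contact_force: [-0.7, -1.1, 0.3]
gripper_width: 0.522
grasp_force: 0.0
```

Emit:
send_rows --deltas "0 0 -0.03 0; 0 0 -0.06 0; 0 0 -0.09 0; 0 0 -0.09 0"

```text
t: 33.3
eef_pos: [0.5365, -0.2038, 0.1254]
tool_rot: [0.001, 0.999, -0.032, 0.004]
contact_force: [1.3, 0.2, -0.3]
gripper_width: 0.521
grasp_force: 0.0
```

```bash
python3 - <<'E'
from h import *
np.set_printoptions(precision=4,suppress=True)
p=snap('wrist','w15');bar(p); tins(p,.033,.06)
p=snap('top');tins(p,.026,.034)
o=bot.get_obs();print(o['eef_pos'],np.rad2deg(yaw(o)),o['gripper_width'])
to([.5815,.2272,.12],-3.65)
E
```

```text
bar 17080 0.0453
tin px [322. 207.] 1702 c 0.5327 -0.2031 r 17.0 med [ 0.5336 -0.2033  0.0366] mag [-0.0008  0.0291]
tin px [494. 208.] 1745 c 0.5245 -0.323 r 17.1 med [ 0.5254 -0.3223  0.0366] mag [-0.0014 -0.0911]
tin px [407. 209.] 1706 c 0.5275 -0.262 r 17.1 med [ 0.5289 -0.2619  0.0366] mag [-0.0023 -0.03  ]
tin px [282. 173.] 84 c 0.5821 0.2266 r 16.6 med [0.5823 0.227  0.0296] mag [0.0211 0.4611]
tin px [220. 186.] 60 c 0.539 0.4133 r 16.1 med [0.5379 0.4129 0.031 ] mag [-0.0338  0.6447]
[ 0.534  -0.2032  0.1218] -3.706918482598112 0.52234654938198
move [ 0.0195 -0.4326  0.0018 -0.0569]
```

Emit:
send_rows --deltas "0.002 -0.045 0 0; 0.004 -0.09 0 0; 0.006 -0.135 0 0; 0.008 -0.18 0 0; 0.01 -0.225 0 0" --claw 0.65

```text
t: 33.9
eef_pos: [0.5572, 0.0224, 0.1198]
tool_rot: [0.0, 0.999, -0.032, -0.001]
contact_force: [0.9, -0.4, -0.1]
gripper_width: 0.649
grasp_force: 0.0
```

Emit:
send_rows --deltas "0.002 -0.045 0 0; 0.004 -0.09 0 0; 0.006 -0.135 0 0; 0.008 -0.18 0 0; 0.01 -0.207 0.01 0"

```text
t: 34.4
eef_pos: [0.5809, 0.2317, 0.1109]
tool_rot: [-0.001, 1.0, -0.03, -0.0]
contact_force: [0.6, -0.1, -0.1]
gripper_width: 0.647
grasp_force: 0.0
```

Emit:
send_rows --deltas "0 0 0.02 0; 0 0 0.02 0; 0 0 0.02 0; 0 0 0.02 0"

```text
t: 34.8
eef_pos: [0.5819, 0.2256, 0.0914]
tool_rot: [0.0, 0.999, -0.033, 0.0]
contact_force: [-0.1, -0.3, 0.7]
gripper_width: 0.651
grasp_force: 0.0
```

```bash
python3 - <<'E'
from h import *
np.set_printoptions(precision=4,suppress=True)
p=snap('wrist'); tins(p,.027,.034)
o=bot.get_obs();print(o['eef_pos'],np.rad2deg(yaw(o)),o['gripper_width'])
to([.5815,.2273,.0245],-3.65)
E
```

```text
tin px [320. 218.] 2150 c 0.5814 0.2275 r 16.9 med [0.5827 0.2276 0.0306] mag [0.0204 0.462 ]
tin px [ 45. 294.] 1956 c 0.5386 0.4145 r 17.7 med [0.5406 0.4121 0.0325] mag [-0.0342  0.6458]
[0.5821 0.2258 0.0918] -3.790059962519339 0.6511040880343696
move [-0.0007 -0.0015  0.0673 -0.1401]
```

Emit:
send_rows --deltas "0 -0.0015 0.03 0; 0 -0.0015 0.055 0; 0 -0.0015 0.067 0; 0 -0.0015 0.067 0"

```text
t: 35.25
eef_pos: [0.5809, 0.2272, 0.0232]
tool_rot: [0.001, 0.999, -0.033, -0.001]
contact_force: [-0.2, -0.2, 0.4]
gripper_width: 0.649
grasp_force: 0.0
```

Emit:
send_rows --deltas "0 0 0 0; 0 0 0 0; 0 0 0 0; 0 0 0 0; 0 0 0 0" --claw 0

```text
t: 35.75
eef_pos: [0.5829, 0.2288, 0.0259]
tool_rot: [-0.001, 0.999, -0.032, 0.001]
contact_force: [-0.6, -1.1, 6.9]
gripper_width: 0.372
grasp_force: 40.1
```

Emit:
send_rows --deltas "0 0 -0.03 0; 0 0 -0.07 0; 0 0 -0.1 0; 0 0 -0.1 0"

```text
t: 36.15
eef_pos: [0.5845, 0.2298, 0.1295]
tool_rot: [-0.002, 0.999, -0.032, 0.004]
contact_force: [0.9, 0.3, -0.6]
gripper_width: 0.369
grasp_force: 39.9
```

Emit:
send_rows --deltas "-0.003 0.045 0 0; -0.006 0.09 0 0; -0.008 0.135 0 0; -0.01 0.18 0 0; -0.013 0.225 0 0"

```text
t: 36.65
eef_pos: [0.5533, 0.0027, 0.1238]
tool_rot: [0.0, 0.999, -0.032, -0.0]
contact_force: [1.7, -0.3, -0.7]
gripper_width: 0.369
grasp_force: 39.9
```

Emit:
send_rows --deltas "-0.003 0.045 0 0; -0.005 0.09 0 0; -0.007 0.135 0 0; -0.008 0.147 0 0; -0.008 0.147 0 0"

```text
t: 37.15
eef_pos: [0.5356, -0.1444, 0.1237]
tool_rot: [0.0, 0.999, -0.035, -0.001]
contact_force: [0.9, -0.0, -1.0]
gripper_width: 0.367
grasp_force: 40.0
```

Emit:
send_rows --deltas "0 0 0.03 0; 0 0 0.06 0; 0 0 0.07 0; 0 0 0.07 0; 0 0 0.07 0"

```text
t: 37.65
eef_pos: [0.5375, -0.1405, 0.055]
tool_rot: [-0.0, 1.0, -0.031, 0.0]
contact_force: [0.4, 0.7, 0.3]
gripper_width: 0.375
grasp_force: 39.9
```

```bash
python3 - <<'E'
from h import *
np.set_printoptions(precision=4,suppress=True)
o=bot.get_obs();print(o['eef_pos'],np.rad2deg(yaw(o)),o['gripper_width'])
to(mag(0.001,.09,.032),-3.65)
E
```

```text
[ 0.5375 -0.1405  0.055 ] -3.6086424484202078 0.3751638133552236
move [0.001  0.0019 0.023  0.0414]
```

Emit:
send_rows --deltas "0.001 0.0015 0 0; 0.001 0.0015 0.008 0; 0.001 0.0015 0.016 0; 0.001 0.0015 0.023 0; 0.001 0.0015 0.023 0"

```text
t: 38.15
eef_pos: [0.5376, -0.1432, 0.0308]
tool_rot: [0.0, 0.999, -0.032, -0.0]
contact_force: [0.5, -0.4, -0.9]
gripper_width: 0.369
grasp_force: 41.0
```

Emit:
send_rows --deltas "0 0 0 0; 0 0 0 0; 0 0 0 0; 0 0 0 0" --claw 0.52

```text
t: 38.55
eef_pos: [0.5376, -0.1432, 0.0312]
tool_rot: [-0.0, 0.999, -0.032, -0.0]
contact_force: [-1.2, -0.6, 0.6]
gripper_width: 0.516
grasp_force: 0.0
```

Emit:
send_rows --deltas "0 0 -0.03 0; 0 0 -0.06 0; 0 0 -0.09 0; 0 0 -0.09 0"

```text
t: 38.95
eef_pos: [0.5404, -0.1436, 0.1253]
tool_rot: [0.001, 0.999, -0.032, 0.004]
contact_force: [1.1, 0.4, -0.1]
gripper_width: 0.523
grasp_force: 0.0
```

```bash
python3 - <<'E'
from h import *
np.set_printoptions(precision=4,suppress=True)
p=snap('wrist','w16');bar(p); tins(p,.033,.06)
m=bot.masks_of(p,'post_c')
P=cloud(p)[m[0]['mask']]; print(m[0]['confidence'],np.percentile(P[:,2],[5,50,95]),np.percentile((P[:,:2]-MID)@EX,[2,98]),np.percentile((P[:,:2]-MID)@EY,[2,50,98]))
o=bot.get_obs();print(o['eef_pos'],np.rad2deg(yaw(o)),o['gripper_width'])
to(mag(-.0095,.154,.1),-3.65)
E
```

```text
bar 15928 0.0453
tin px [323. 208.] 1692 c 0.5361 -0.1437 r 16.9 med [ 0.5372 -0.1434  0.0366] mag [-0.0012  0.0886]
tin px [408. 208.] 1716 c 0.5325 -0.2032 r 17.1 med [ 0.5336 -0.2025  0.0366] mag [-0.001  0.029]
tin px [580. 208.] 1778 c 0.5252 -0.323 r 17.7 med [ 0.5257 -0.3216  0.0365] mag [-0.0007 -0.091 ]
tin px [493. 209.] 1739 c 0.5279 -0.2622 r 17.1 med [ 0.5288 -0.2613  0.0366] mag [-0.0019 -0.0302]
0.96 [0.0169 0.0216 0.0232] [-0.0328  0.0093] [0.1476 0.1522 0.1591]
[ 0.5379 -0.1433  0.1218] -3.708873167391922 0.5203955769132216
move [-0.0101 -0.0649  0.0218 -0.0589]
```

View pics/w16.png

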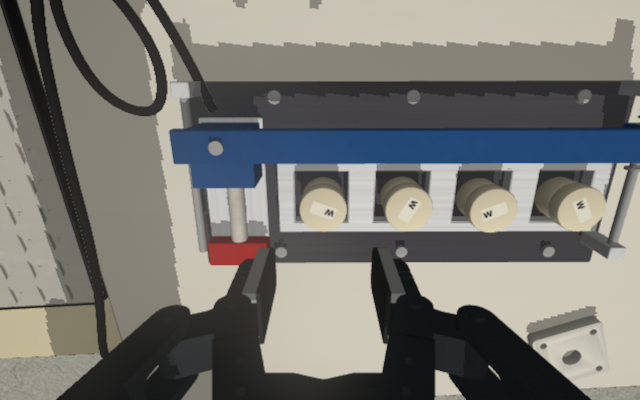

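All four tins sit level in their pockets (325–570, 205), and the post is still wedged at (237,213). Fetching the post now.

Emit:
send_rows --deltas "-0.005 -0.032 0 0; -0.01 -0.065 0.02 0; -0.01 -0.065 0.05 0; -0.01 -0.065 0.05 0; -0.01 -0.065 0.05 0" --claw 0.4

```text
t: 39.55
eef_pos: [0.5308, -0.0782, 0.0703]
tool_rot: [0.0, 0.999, -0.032, -0.002]
contact_force: [0.0, 0.4, -0.0]
gripper_width: 0.4
grasp_force: 0.0
```

```bash
python3 - <<'E'
from h import *
o=bot.get_obs();print(o['eef_pos'],o['gripper_width'])
to(mag(-.0095,.154,.0225),-3.65)
E
```

```text
[ 0.53080098 -0.07815377  0.0703447 ] 0.3997531224760365
move [ 0.0012 -0.0003  0.0478 -0.0746]
```

Emit:
send_rows --deltas "0.001 0 0.02 0; 0.001 0 0.04 0; 0.001 0 0.0475 0; 0.001 0 0.0475 0"

```text
t: 39.95
eef_pos: [0.5326, -0.0785, 0.0236]
tool_rot: [0.0, 0.999, -0.033, -0.001]
contact_force: [0.8, 0.5, 1.1]
gripper_width: 0.401
grasp_force: 0.0
```

Emit:
send_rows --deltas "0 0 0 0; 0 0 0 0; 0 0 0 0; 0 0 0 0; 0 0 0 0" --claw 0 --force 60

```text
t: 40.45
eef_pos: [0.5337, -0.078, 0.0249]
tool_rot: [0.0, 0.999, -0.032, 0.001]
contact_force: [-2.4, 0.3, 7.2]
gripper_width: 0.098
grasp_force: 59.7
```

Emit:
send_rows --deltas "0.003 0 0 0; 0.003 0 -0.004 0; 0.003 0 -0.009 0; 0.003 0 -0.0145 0; 0.003 0 -0.0145 0"

```text
t: 40.95
eef_pos: [0.5344, -0.078, 0.0385]
tool_rot: [0.0, 0.999, -0.032, -0.001]
contact_force: [-5.6, 0.8, -1.4]
gripper_width: 0.1
grasp_force: 59.1
```

```bash
python3 - <<'E'
from h import *
np.set_printoptions(precision=4,suppress=True)
p=snap('wrist','w17');bar(p)
m=bot.masks_of(p,'post_c')
if m: P=cloud(p)[m[0]['mask']]; print(m[0]['confidence'],np.percentile(P[:,2],[5,50,95]))
o=bot.get_obs();print(o['eef_pos'],o['gripper_width'],o['contact_force'])
E
```

```text
bar 21997 0.0462
0.9 [0.0333 0.0354 0.0365]
[ 0.5346 -0.078   0.0384] 0.09864569781618249 [-5.6136  0.1199  0.7376]
```

Emit:
send_rows --deltas "0 0 -0.002 0; -0.01 0 -0.002 0; -0.02 0 -0.002 0; -0.03 0 -0.002 0; -0.04 0 -0.002 0"

```text
t: 41.55
eef_pos: [0.4956, -0.0753, 0.0407]
tool_rot: [0.0, 0.999, -0.032, 0.001]
contact_force: [-1.7, 0.2, -0.3]
gripper_width: 0.103
grasp_force: 59.2
```

Emit:
send_rows --deltas "-0.01 0 0 0; -0.02 0 0 0; -0.03 0 0 0; -0.03 0 -0.04 0; -0.03 0 -0.08 0"

```text
t: 42.05
eef_pos: [0.4645, -0.0731, 0.1205]
tool_rot: [-0.0, 0.999, -0.032, -0.001]
contact_force: [2.2, -0.3, -0.4]
gripper_width: 0.1
grasp_force: 59.3
```

Emit:
send_rows --deltas "0 0 -0.01 0; 0 0 -0.01 0"

```text
t: 42.25
eef_pos: [0.4673, -0.0736, 0.132]
tool_rot: [0.0, 0.999, -0.032, 0.002]
contact_force: [-0.9, 0.0, -1.2]
gripper_width: 0.1
grasp_force: 59.3
```

```bash
python3 - <<'E'
from h import *
np.set_printoptions(precision=4,suppress=True)
p=snap('wrist','w18');bar(p)
p=snap('top');bar(p);tins(p,.026,.036)
o=bot.get_obs();print(o['eef_pos'],np.rad2deg(yaw(o)),o['gripper_width'],o['contact_force'],o['q'])
to([.535,.365,.125],6.3)
E
```

```text
bar 12904 0.001
bar 292 0.0017
tin px [220. 186.] 81 c 0.5388 0.4139 r 16.5 med [0.5382 0.4132 0.0316] mag [-0.034   0.6453]
[ 0.4654 -0.0735  0.1296] -3.706343532156009 0.09840529931157636 [ 0.1017 -0.0415 -0.7897] [ 0.3013  0.314  -0.3235  2.1138  0.1472  0.7351 -1.7525]
move [  0.0412  -0.4421   0.0046 -10.0063]
```

View pics/w18.png

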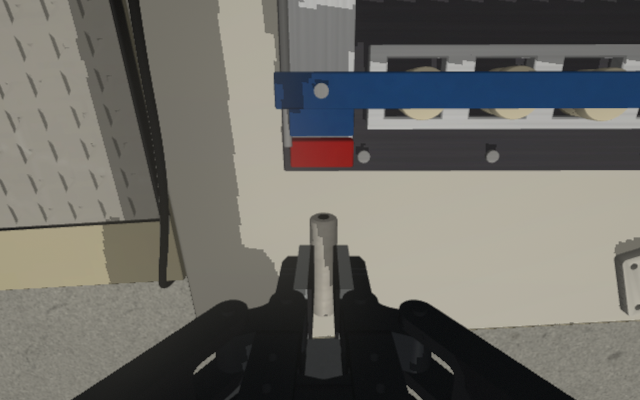

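The bar has shut over the tins (bar at 325–640, 90). I'll carry the post to the tray.

Emit:
send_rows --deltas "0.005 -0.049 0 -2; 0.009 -0.098 0 -4; 0.014 -0.147 0 -6; 0.018 -0.196 0 -8; 0.023 -0.245 0 -10"

```text
t: 42.85
eef_pos: [0.5035, 0.1711, 0.1282]
tool_rot: [0.0, 0.998, 0.056, -0.002]
contact_force: [1.7, -0.7, 0.4]
gripper_width: 0.103
grasp_force: 59.3
```

```bash
python3 - <<'E'
from h import *
to([.535,.365,.09],6.3)
E
```

```text
move [ 0.0528 -0.1892  0.0382  0.0871]
```

Emit:
send_rows --deltas "0.013 -0.047 0 0; 0.026 -0.095 0 0; 0.04 -0.142 0.01 0; 0.053 -0.189 0.02 0; 0.053 -0.189 0.03 0"

```text
t: 43.35
eef_pos: [0.5337, 0.3721, 0.0979]
tool_rot: [-0.003, 0.998, 0.059, -0.001]
contact_force: [-0.5, 0.2, -0.7]
gripper_width: 0.103
grasp_force: 59.3
```

Emit:
send_rows --deltas "0 0 0.02 0; 0 0 0.02 0; 0 0 0.02 0; 0 0 0.02 0"

```text
t: 43.75
eef_pos: [0.5369, 0.363, 0.0805]
tool_rot: [-0.0, 0.999, 0.055, 0.0]
contact_force: [0.2, 0.2, -0.9]
gripper_width: 0.098
grasp_force: 59.3
```

```bash
python3 - <<'E'
from h import *
np.set_printoptions(precision=4,suppress=True)
p=snap('wrist','w19'); tins(p,.027,.036)
print([(np.round(r['xyz'],3).tolist(),r['confidence']) for r in bot.landmark_of(p,'tray_in')])
o=bot.get_obs();print(o['eef_pos'],np.rad2deg(yaw(o)))
to([.535,.365,.022],6.3)
E
```

```text
tin px [587.  39.] 984 c 0.6516 0.2305 r 25.2 med [0.6502 0.2496 0.0311] mag [0.0902 0.4694]
tin px [233. 213.] 2548 c 0.5388 0.4153 r 17.1 med [0.5402 0.4146 0.0326] mag [-0.0342  0.6466]
[([0.54, 0.399, 0.002], 0.86)]
[0.5372 0.3632 0.0811] 6.268639925347433
move [-0.002  -0.002   0.0591 -0.0314]
```

View pics/w19.png

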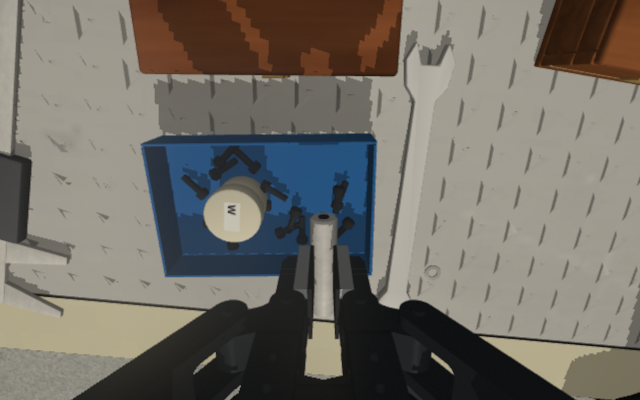

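Emit:
send_rows --deltas "0 -0.002 0.02 0; 0 -0.002 0.04 0; 0 -0.002 0.059 0; 0 -0.002 0.059 0"

```text
t: 44.25
eef_pos: [0.5353, 0.364, 0.0195]
tool_rot: [0.001, 0.998, 0.055, -0.001]
contact_force: [-0.7, 0.2, -0.9]
gripper_width: 0.104
grasp_force: 59.3
```

Emit:
send_rows --deltas "0 0 0 0; 0 0 0 0; 0 0 0 0; 0 0 0 0" --claw 0.26

```text
t: 44.65
eef_pos: [0.537, 0.3656, 0.0223]
tool_rot: [-0.0, 0.998, 0.055, 0.001]
contact_force: [-0.4, 0.2, -0.8]
gripper_width: 0.264
grasp_force: 0.0
```

Emit:
send_rows --deltas "0 0 -0.03 0; 0 0 -0.06 0; 0 0 -0.1 0; 0 0 -0.14 0; 0 0 -0.14 0"

```text
t: 45.15
eef_pos: [0.5393, 0.3681, 0.1683]
tool_rot: [-0.003, 0.998, 0.055, 0.005]
contact_force: [0.1, 0.9, -0.4]
gripper_width: 0.261
grasp_force: 0.0
```

```bash
python3 - <<'E'
from h import *
np.set_printoptions(precision=4,suppress=True)
p=snap('wrist','w20'); tins(p,.027,.036)
m=bot.masks_of(p,'post_c'); P=cloud(p)[m[0]['mask']]; print(m[0]['confidence'],np.percentile(P,[5,50,95],axis=0))
p=snap('top');bar(p)
for q in('spanner','tray_in','post_c','adapter_plate','caliper'): print(q,[(np.round(r['xyz'],3).tolist(),round(float(r['confidence']),2)) for r in bot.landmark_of(p,q)][:2])
E
```

```text
tin px [507.  36.] 436 c 0.6632 0.2477 r 24.8 med [0.6641 0.2491 0.0312] mag [0.1007 0.4873]
tin px [530.  79.] 62 c 0.6368 0.2262 r 16.9 med [0.6373 0.2241 0.031 ] mag [0.0757 0.4642]
tin px [ 31. 155.] 175 c 0.5375 0.6119 r 11.7 med [0.5352 0.6072 0.0283] mag [-0.0479  0.8428]
tin px [267. 177.] 1260 c 0.5386 0.4151 r 16.9 med [0.5395 0.4147 0.0326] mag [-0.0343  0.6464]
0.93 [[0.5126 0.3582 0.0068]
 [0.5363 0.3647 0.0132]
 [0.559  0.3706 0.015 ]]
bar 656 0.0015
spanner [([0.547, 0.306, 0.001], 0.48)]
tray_in []
post_c []
adapter_plate [([0.53, -0.26, 0.004], 0.64), ([0.531, -0.077, 0.018], 0.24)]
caliper [([0.551, 0.554, -0.001], 0.77)]
```

View pics/w20.png

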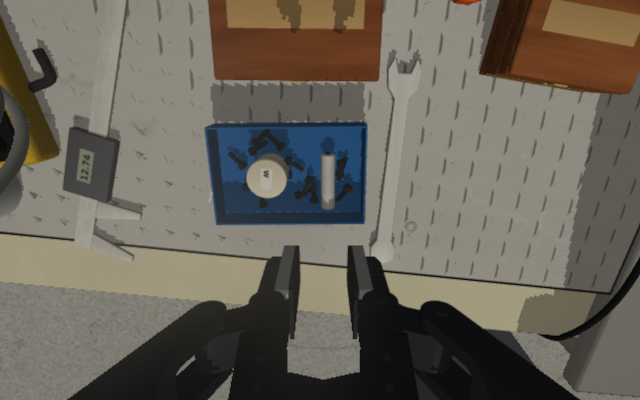

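The used tin (267,175) and the post (328,180) both lie in the tray, nothing else has moved, and the bar reads shut.

```bash
python3 -c "
from station import bot
print(bot.hand_in())"
```

```text
the job is handed in; nothing more can be done
None
```

The job is handed in, with no verdict returned: four fresh tins sit upright in their pockets under the shut bar, the used tin and the post are in the blue tray, and the robot never touched the spanner, caliper or adapter plate.

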